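# Unlock the test fixture's tray with the release pin

### The job

Take the red-handled release pin out of its stand, press the recessed red button in the test fixture's tray down with it and, keeping the button down all the way, push the tray out to its stop so the button pops up again and locks it there. Then hang the pin upright in the same hole of the stand it came from; leave the circuit board lying in the tray and everything else where it is.

Things in the scene. Friction and masses are not known exactly. Their poses are not given: they have to be found in the camera images.
- fixture: Board test fixture, fixed to the blue mat: grey and aluminium base 125 x 100 mm with a black probe head across it whose top is 58 mm above the fixture's underside. Origin: on the underside (which lies on the mat, 4 mm above the table), about the middle. Its x axis points away from the tray's lip (the tray comes out along -x, roughly towards the robot), z up. The head covers x = -22 to 60 mm.
- tray (a joint): Travel of the sliding tray (aluminium plate with a white lip block in front, 32 mm long along the travel, 60 mm wide, top 36 mm above the fixture's underside), in m: 0 = home under the head, 0.060 = fully out at its stop, towards the fixture's -x. It slides level with about 2 N of friction. Catches every 12 mm lock it (1.5 mm play) at 0, 12, 24, 36, 48 and 60 mm whenever the button is up.
- lock_button (a joint): How far the release button is pressed down, in m: 0 = up (locked), 0.004 = fully down. Spring: 2 N at the start of the press, 6 N fully down. The tray is free when it is down more than about 2.5 mm. The button travels with the tray.
- recess_mouth (a point): Centre of the mouth of the round recess in the top of the white lip, marked with yellow strips; on the fixture's centre line, 76 mm to the -x side of its origin when the tray is home, 36 mm above its underside, moves with the tray. The recess is a vertical hole, 12 mm in diameter with a 2 mm chamfer. Its walls can be pushed on. Axes as the fixture's.
- button_top (a point): Centre of the top of the red button (10 mm in diameter) at the bottom of the recess, 10 mm below the mouth when up; moves with button and tray.
- stand: Black block 60 x 120 x 58 mm high, fixed on the mat (underside 4 mm above the table), with two vertical holes 18 mm in diameter and 52 mm deep, 64 mm apart along the block's y axis (at y = -32 and +32 mm). Origin: centre of the underside. The pin may start in either hole.
- pin_tool: Release pin, 60 g, hanging upright in one of the stand's holes by its collar, which rests on the stand's top. From the bottom: steel pin 6 mm in diameter and 48 mm long, black collar 28 mm in diameter and 5 mm thick, then a red square handle 14 x 14 mm and 57 mm long (110 mm in all). Origin: the tip of the pin; z along the tool, up to the handle; x and y square to the handle's flat sides.
- pin_grip (a point): Point on the release pin's axis to grip by, in the middle of its red handle, 85 mm above the pin's tip. Axes as the tool's.
- board: Green circuit board 60 x 46 x 5 mm, loose, lying in the tray between 3 mm high white rims, mostly under the head at the start. Origin: centre of the underside. It rides along with the tray.
- pry_tool: Plastic pry tool like the release pin but with a grey handle and a flat white blade 14 mm wide (too wide for the recess), hanging in the stand's other hole. Origin: tip of the blade. Bystander.
- solder_spool: Amber spool of solder, 54 mm in diameter, 38 mm high, upright on the mat between fixture and stand. Origin: centre of the underside. Bystander.
- flush_cutters: Dark blue flush cutters, 140 mm long, lying on the mat. Origin: under the pivot end. Bystander.
- flux_syringe: Clear flux syringe with amber filling, 130 mm long, lying on the mat. Origin: under its middle. Bystander.
- tweezers: Dark steel tweezers, 125 mm long, lying on the mat. Origin: under the middle. Bystander.
- screw_dish: White divided screw dish 70 x 90 x 22 mm. Origin: centre of the underside. Bystander.
- screwdriver: Screwdriver with yellow handle, 160 mm long, lying on the mat. Bystander.

How it is judged:
By the outcome, as a careful person would: the job done as asked, in the order asked, and still so for the second after the job is handed in, with the robot touching nothing.
It also fails if it takes over 51 s, if anything falls off the work surface, if the arm or the gripper's body presses on something with over 40 N, if the wrist force passes 120 N, or if a joint passes its speed limit or range.

### The arm

A 6-joint arm with a two-finger parallel gripper is mounted at the origin on the work surface. World frame = base frame: x ahead of the robot, y to its left, z up, the work surface at z = 0. Lengths are in mm, angles in rad, forces in N, time in s.
With the tool pointing down it reaches from about 300 to 775 mm from the base axis. Payload 14.6 kg.
Tool frame: the origin (TCP) lies on the centre line of the jaws, within the pads' length; the fingertips stand 14 mm ahead of it and the grasp point (between the pads) lies 5 mm behind it; z points along the fingers, x is the direction in which the jaws open and shut, and the axes are right-handed (so a half turn about z gives the same grasp; the last joint's range is limited). The gripper opens to 94 mm and grips with 3 to 60 N. Pads are 16 mm wide; open, the fingers measure 119 mm over their backs; the gripper's body (75 mm by 177 mm) begins 78 mm behind the grasp point.
Start: joints at [1.267, 0.3, 1.521, -0, 1.321, -0.067], TCP at [129.024, 534.642, 219.446] pointing down, gripper open.
Joint ranges: [-3.03, 3.03], [-0.79, 2.21], [0.23, 2.52], [-1.04, 4.18], [0, 3.07], [-2.55, 2.55]. Speed limits (rad/s): [2.22, 2.22, 2.57, 3.14, 3.14, 3.14].

### API

Orientations are given as a 3x3 rotation matrix whose columns are the frame's x, y, z axes.
In Python, from rig import robot, capture gives the robot as it stands. The module is installed in compiled form; this text tells all that it offers.
- The arm moves only by the tool send_rows, never from a script. Its arguments are lists of equal length, an entry for each row: "translation": the shift along the tool's x, y, z in m, a list of three; "rotation": the turn, a rotation vector about the tool's x, y, z in rad, a list of three. A call has 1 to 10 rows; each row shifts and turns the pose as measured when the row begins, along the tool's axes as they then stand; what a row does not reach is not made up. A row lasts 1/12 s, in which the tool goes at most 41.7 mm and 7.16 degrees, less where a joint would pass 70% of its speed; a pose out of reach is approached as far as the arm can. A call with a gripper value outside its range is refused whole. "claw" is the gripper command: -1 is fully open, 1 is shut, values between are in proportion, set as the call begins (left out, the last holds). The fingers move at their own pace and stop on an object; "force" is the grip in N (left out, the last holds). Time passes only in rows, so rows that do not move let the fingers close. It gives the time, the measured TCP pose, the force and the opening at its end, in the units of the state.
- robot.get_obs(): the state, without advancing time (a new reading comes with each control period).
- capture(name): name is "side" or "top"; returns a dict with "color" (420x560x3 uint8, red, green, blue), "fx", "fy", "cx", "cy" (pixels), "D" ([k1, k2, p1, p2, k3] as OpenCV has them; the pictures are not rectified), "extrinsics" (4x4, takes a point from camera to world coordinates). Camera axes: x right, y down, z forward; pixel columns grow to the right and rows downward; lengths in mm; the calibration is good to about 2 mm. A picture is of the moment at which its call begins. There is no depth.
- robot.close_job(): hands the job in, once; it reports no verdict.
The state is a dict: "time": time; "qpos": joint angles; "qvel": joint speeds; "tau": joint torques, N m; "ee_pos": TCP position; "eef_rot": TCP orientation; "wrist_force": force on the tool from outside, world axes, zero at the start; "wrist_torque": the same for the moment, N m; "opening": opening from 0.0 (shut) to 1.0 (fully open).
Only numpy, scipy, OpenCV 4.12 (cv2) and the standard library are available. Lean on these libraries where they do the work, as an engineer would, in place of code of your own. Each camera call takes 0.05 s, during which the arm holds its last target.

## Working session

There is one attempt and no reset: what is moved stays moved. The work goes in short steps, Python scripts to look and compute and a tool call to move; the robot and the scene stay as the last step left them, time stands still between calls to the robot, and variables do not carry over. Pictures are saved under pics/ and viewed, and the job is handed in when it is done.

Besides the shell and the picture viewer there is one more tool, called after "Request:" as a command line: name --argument value ..., lists and objects as JSON in quotes. send_rows: Moves the arm, as the interface text tells. Its arguments: {"type":"object","properties":{"translation":{"type":"array"},"rotation":{"type":"array"},"claw":{"type":"number"},"force":{"type":"number"}},"required":["translation","rotation"]}

```bash
mkdir -p pics
python3 - <<'E'
from rig import robot,capture
import cv2,numpy as np,pickle
o=robot.get_obs();print(o['time'],o['ee_pos'],o['eef_rot'],o['wrist_force'],o['opening'])
for n in('side','top'):
    c=capture(n);cv2.imwrite(f'pics/{n}0.png',c['color'][:,:,::-1]);pickle.dump(c,open(f'{n}0.pkl','wb'))
    print(n,c['fx'],c['fy'],c['cx'],c['cy'],c['D'],c['extrinsics'])
E
```

```text
0.0 [128.93834562 534.41016421 218.87943706] [[ 2.34596111e-01  9.72092851e-01 -3.93183238e-04]
 [ 9.72092182e-01 -2.34596413e-01 -1.14590639e-03]
 [-1.20616678e-03 -1.13385170e-04 -9.99999266e-01]] [-0.02105986 -0.65460362  0.95202516] 1.0006233238954503
side 435.3019260146747 435.3019260146747 273.17929972851954 208.3931802724572 [-0.04110457  0.          0.          0.          0.        ] [[ 8.33135482e-01 -3.40763665e-01  4.35620698e-01  2.07508353e+02]
 [-5.52939713e-01 -5.30228402e-01  6.42740629e-01 -5.89674662e+02]
 [ 1.19558147e-02 -7.76362008e-01 -6.30173858e-01  6.94444151e+02]
 [ 0.00000000e+00  0.00000000e+00  0.00000000e+00  1.00000000e+00]]
top 386.7115352147291 386.7115352147291 276.7764244587028 210.80600602051203 [-0.10909266  0.          0.          0.          0.        ] [[-2.64712014e-02 -9.83777095e-01  1.77431403e-01  4.42423673e+02]
 [-9.99649555e-01  2.60871503e-02 -4.49742155e-03  3.35344395e+01]
 [-2.04219356e-04 -1.77488275e-01 -9.84122894e-01  1.08649138e+03]
 [ 0.00000000e+00  0.00000000e+00  0.00000000e+00  1.00000000e+00]]
```

View pics/side0.png

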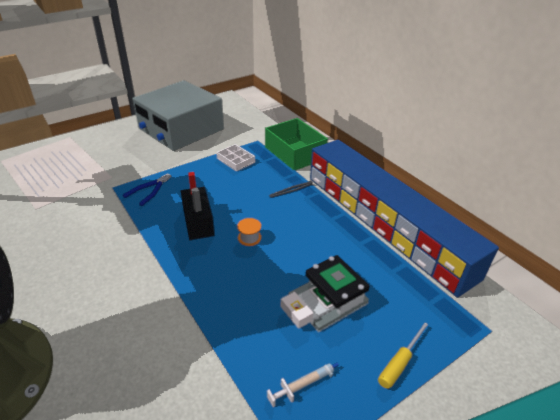

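View pics/top0.png

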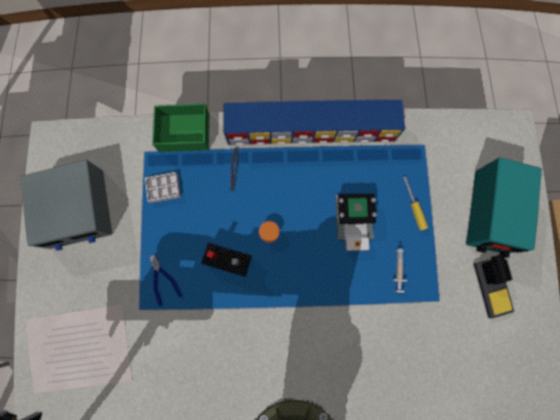

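```bash
cat > h.py <<'E'
import cv2,numpy as np,pickle
from rig import robot,capture
def load(n): return pickle.load(open(n+'.pkl','rb'))
def K(c): return np.array([[c['fx'],0,c['cx']],[0,c['fy'],c['cy']],[0,0,1.]])
def proj(c,P):
    E=np.linalg.inv(c['extrinsics']);P=np.atleast_2d(np.array(P,float))
    return cv2.projectPoints(P,cv2.Rodrigues(E[:3,:3])[0],E[:3,3],K(c),np.array(c['D']))[0][:,0]
def onz(c,uv,z):
    p=cv2.undistortPoints(np.array([[uv]],float),K(c),np.array(c['D']))[0,0]
    d=c['extrinsics'][:3,:3]@np.array([p[0],p[1],1]);o=c['extrinsics'][:3,3]
    return o+d*(z-o[2])/d[2]
def tri(cs,uvs):
    A=[];b=[]
    for c,uv in zip(cs,uvs):
        p=cv2.undistortPoints(np.array([[uv]],float),K(c),np.array(c['D']))[0,0]
        d=c['extrinsics'][:3,:3]@np.array([p[0],p[1],1]);d/=np.linalg.norm(d);M=np.eye(3)-np.outer(d,d)
        A.append(M);b.append(M@c['extrinsics'][:3,3])
    return np.linalg.lstsq(np.vstack(A),np.hstack(b),rcond=None)[0]
def crop(c,x0,y0,x1,y1,s,f):
    im=cv2.resize(c['color'][y0:y1,x0:x1,::-1],None,fx=s,fy=s,interpolation=cv2.INTER_CUBIC)
    for x in range((x0+9)//10*10,x1,10):
        cv2.line(im,(int((x-x0+.5)*s),0),(int((x-x0+.5)*s),6),(0,255,255),1);cv2.putText(im,str(x),(int((x-x0+.5)*s),18),0,.4,(0,255,255),1)
    for y in range((y0+9)//10*10,y1,10):
        cv2.line(im,(0,int((y-y0+.5)*s)),(6,int((y-y0+.5)*s)),(0,255,255),1);cv2.putText(im,str(y),(8,int((y-y0+.5)*s)+4),0,.4,(0,255,255),1)
    cv2.imwrite('pics/'+f,im)
E
python3 - <<'E'
from h import *
t=load('top0');s=load('side0')
crop(t,195,215,285,285,8,'t_stand.png');crop(t,325,185,385,255,8,'t_fix.png')
crop(s,170,165,265,245,8,'s_stand.png');crop(s,270,245,375,335,7,'s_fix.png')
E
```

```text
(no output)
```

View pics/t_stand.png

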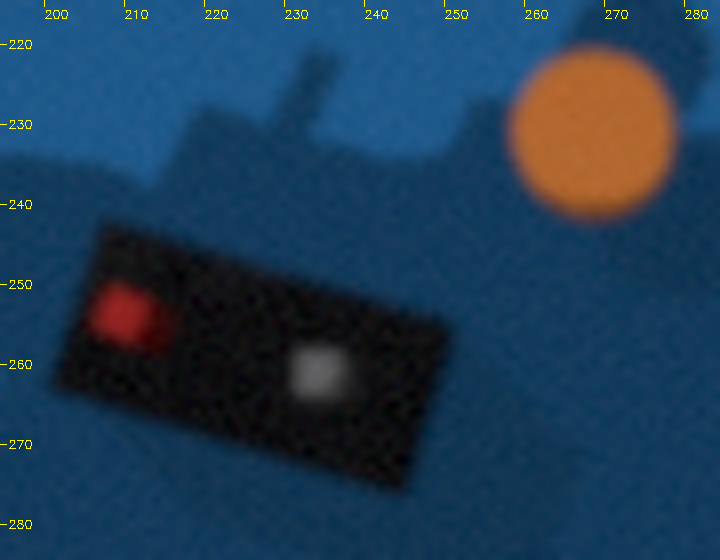

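View pics/t_fix.png

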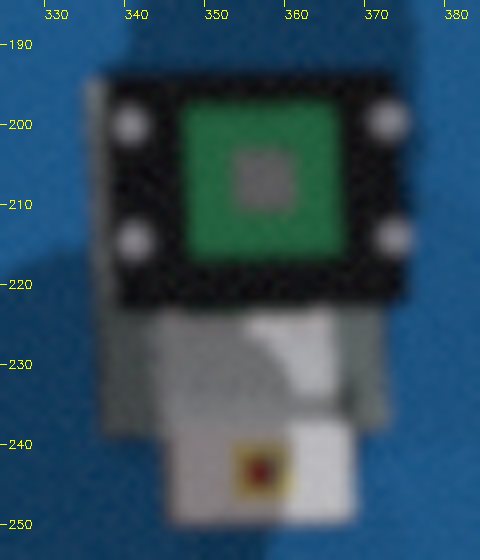

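View pics/s_stand.png

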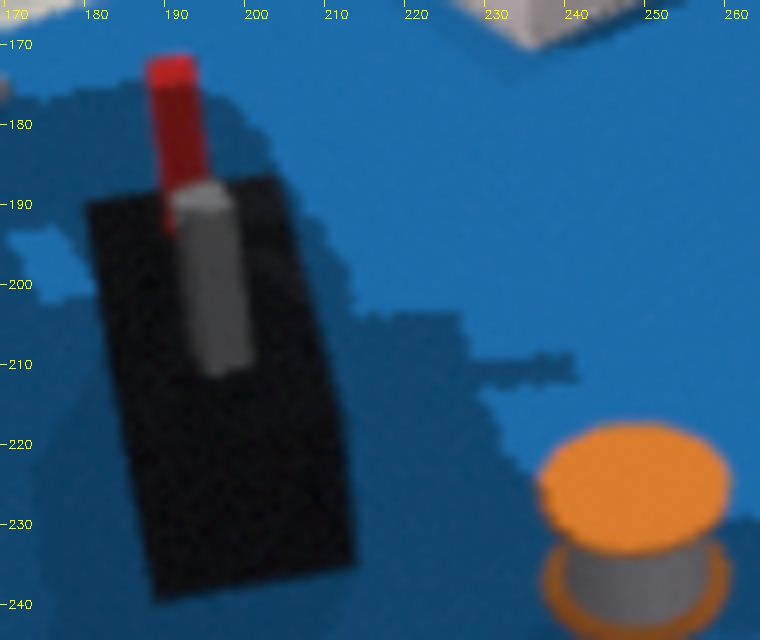

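View pics/s_fix.png

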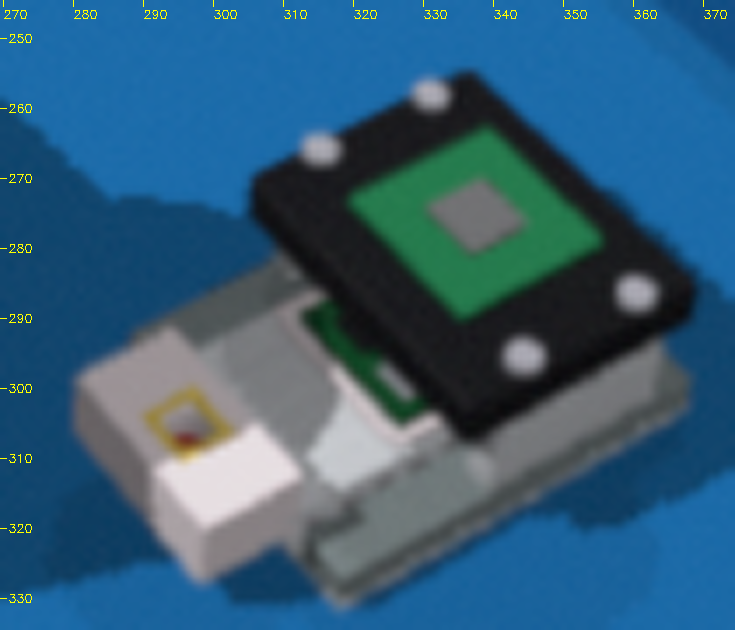

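Run:
```python
from h import *
t=load('top0');s=load('side0')
T=lambda x0,y0,k,p:(x0+p[0]/k-.5,y0+p[1]/k-.5)
ts=lambda p:T(195,215,8,p);tf=lambda p:T(325,185,8,p);ss=lambda p:T(170,165,8,p);sf=lambda p:T(270,245,7,p)
np.set_printoptions(precision=1,suppress=True)
print('pin',onz(t,ts((122,314)),124),onz(s,ss((171,72)),124),tri([t,s],[ts((122,314)),ss((171,72))]))
C=[onz(t,ts(p),62) for p in[(105,218),(452,325),(405,492),(52,390)]]
print(np.array(C),np.mean(C,0)); 
d=(C[0]+C[3]-C[1]-C[2])/2;print('ang',np.degrees(np.arctan2(d[1],d[0])),np.linalg.norm(d))
e=(C[0]+C[1]-C[2]-C[3])/2;print('ang x',np.degrees(np.arctan2(e[1],e[0])),np.linalg.norm(e))
print('pry',onz(t,ts((318,374)),124),onz(s,ss((203,195)),124))
S=[onz(s,ss(p),62) for p in[(85,203),(275,175)]];print('side corners',np.array(S))
print('rec',onz(t,tf((262,471)),40),onz(s,sf((187,424)),40),tri([t,s],[tf((262,471)),sf((187,424))]))
B=[(134,241),(393,238),(130,126),(388,122)]; b=[onz(t,tf(p),63) for p in B];print('bolts',np.array(b))
B=[(321,149),(523,355),(431,95),(637,293)]; b2=[onz(s,sf(p),63) for p in B];print('bolts side',np.array(b2))
for b in(b,b2):
  for i,j in((0,2),(1,3)):
    d=b[j]-b[i];print(np.degrees(np.arctan2(d[1],d[0])),np.linalg.norm(d))
  for i,j in((1,0),(3,2)):
    d=b[j]-b[i];print(np.degrees(np.arctan2(d[1],d[0]))-90,np.linalg.norm(d))
# head corners
H=[onz(t,tf(p),62) for p in[(108,78),(392,78),(405,305),(118,305)]];print(np.array(H))
H=[onz(s,sf(p),62) for p in[(468,70),(252,176),(472,410),(693,270)]];print(np.array(H),np.mean(H,0))
```

```text
pin [511.7 198.9 124. ] [512.9 200.9 124. ] [511.8 198.5 125.7]
[[548.3 215.3  62. ]
 [510.  100.1  62. ]
 [455.7 116.4  62. ]
 [491.6 232.9  62. ]] [501.4 166.2  62. ]
ang 72.23788163558979 121.61374285814895
ang x -16.99318873959056 58.01785126158229
pry [491.7 137.9 124. ] [494.7 141.8 124. ]
side corners [[494.1 237.   62. ]
 [549.  218.8  62. ]]
rec [ 535.2 -188.    40. ] [ 537.  -185.6   40. ] [ 535.2 -187.4   43.1]
bolts [[ 611.9 -144.4   63. ]
 [ 610.6 -232.6   63. ]
 [ 651.4 -145.3   63. ]
 [ 650.6 -233.8   63. ]]
bolts side [[ 614.5 -141.6   63. ]
 [ 613.5 -230.1   63. ]
 [ 654.4 -142.    63. ]
 [ 653.6 -230.6   63. ]]
-1.2588914808035023 39.52846135031706
-1.64420104747372 40.04320197113769
-0.8776089992892224 88.24187008632218
-0.5461727838874424 88.51604977434981
-0.6657658578016836 39.89246976608203
-0.845762704653679 40.07404429101764
-0.6135044447697027 88.5049703219963
-0.49632736206530126 88.63121497188685
[[ 668.5 -138.9   62. ]
 [ 666.1 -236.6   62. ]
 [ 587.7 -235.4   62. ]
 [ 590.5 -138.    62. ]]
[[ 670.7 -139.3   62. ]
 [ 592.4 -138.5   62. ]
 [ 590.9 -236.2   62. ]
 [ 672.8 -232.4   62. ]] [ 631.7 -186.6   62. ]
```

```bash
cat >> h.py <<'E'
from scipy.spatial.transform import Rotation as Ro
import json
def goalR(yaw):  # jaw x at yaw deg, tool z down
    a=np.radians(yaw);return np.array([[np.cos(a),np.sin(a),0],[np.sin(a),-np.cos(a),0],[0,0,-1]])
def plan(pos,yaw,n,show=10):
    o=robot.get_obs();p=np.array(o['ee_pos']);R=np.array(o['eef_rot'])
    rv=Ro.from_matrix(R.T@goalR(yaw)).as_rotvec();st=rv/n;v=(np.array(pos)-p)/n/1000
    T=[]
    for k in range(n):
        T.append([round(float(x),4) for x in R.T@v]);R=R@Ro.from_rotvec(st).as_matrix()
    print('p',p.round(1),'yaw',np.degrees(np.arctan2(o['eef_rot'][1][0],o['eef_rot'][0][0])).round(1),'deg tot',np.degrees(rv).round(2),'t',o['time'])
    for i in range(0,n,10):
        print(json.dumps(T[i:i+10]).replace(' ',''));print([round(float(x),4) for x in st],'x',min(10,n-i))
def st():
    o=robot.get_obs();np.set_printoptions(precision=2,suppress=True)
    print(o['time'],o['ee_pos'],'yaw',np.degrees(np.arctan2(o['eef_rot'][1][0],o['eef_rot'][0][0])).round(2),'tilt',np.degrees(o['eef_rot'][0:2,2] if hasattr(o['eef_rot'],'shape') else 0),'F',np.array(o['wrist_force']),'M',np.array(o['wrist_torque']),'op',o['opening'],'q',np.array(o['qpos']))
E
python3 -c "
from h import *
plan([512,199.5,190],-17.5,16)"
```

```text
p [129.  534.5 218.9] yaw 76.4 deg tot [4.000e-02 5.000e-02 9.393e+01] t 0.1
[[-0.0147,0.0282,0.0018],[-0.0118,0.0295,0.0018],[-0.0087,0.0306,0.0018],[-0.0055,0.0313,0.0018],[-0.0023,0.0317,0.0018],[0.001,0.0318,0.0018],[0.0042,0.0315,0.0018],[0.0074,0.0309,0.0018],[0.0105,0.03,0.0018],[0.0136,0.0288,0.0018]]
[0.0, 0.0001, 0.1025] x 10
[[0.0164,0.0272,0.0018],[0.0191,0.0254,0.0018],[0.0216,0.0233,0.0018],[0.0239,0.021,0.0018],[0.0259,0.0184,0.0018],[0.0277,0.0157,0.0018]]
[0.0, 0.0001, 0.1025] x 6
```

Request:
send_rows --translation '[[-0.0147, 0.0282, 0.0018], [-0.0118, 0.0295, 0.0018], [-0.0087, 0.0306, 0.0018], [-0.0055, 0.0313, 0.0018], [-0.0023, 0.0317, 0.0018], [0.001, 0.0318, 0.0018], [0.0042, 0.0315, 0.0018], [0.0074, 0.0309, 0.0018], [0.0105, 0.03, 0.0018], [0.0136, 0.0288, 0.0018]]' --rotation '[[0, 0, 0.1025], [0, 0, 0.1025], [0, 0, 0.1025], [0, 0, 0.1025], [0, 0, 0.1025], [0, 0, 0.1025], [0, 0, 0.1025], [0, 0, 0.1025], [0, 0, 0.1025], [0, 0, 0.1025]]' --claw -1

```text
time: 0.93
ee_pos: [369.7, 313.8, 197.5]
eef_rot: [[0.963, 0.27, -0.004], [0.27, -0.963, -0.005], [-0.005, 0.003, -1.0]]
wrist_force: [0.2, 0.6, -0.5]
opening: 1.002
```

```bash
python3 -c "
from h import *
st();plan([512,199.5,190],-17.5,9)"
```

```text
0.9333 [369.65 313.81 197.51] yaw 15.65 tilt [-0.21 -0.26] F [ 0.18  0.58 -0.46] M [-0.02  0.03  0.01] op 1.002386094022707 q [ 0.63  0.18  1.72 -0.    1.24  0.36]
p [369.7 313.8 197.5] yaw 15.7 deg tot [ 0.27  0.21 33.15] t 0.9333
[[0.0118,0.0165,0.0008],[0.0128,0.0157,0.0008],[0.0138,0.0148,0.0008],[0.0147,0.0139,0.0008],[0.0156,0.013,0.0008],[0.0164,0.0119,0.0008],[0.0171,0.0108,0.0008],[0.0178,0.0097,0.0008],[0.0184,0.0086,0.0008]]
[0.0005, 0.0004, 0.0643] x 9
```

Request:
send_rows --translation '[[0.0118, 0.0165, 0.0008], [0.0128, 0.0157, 0.0008], [0.0138, 0.0148, 0.0008], [0.0147, 0.0139, 0.0008], [0.0156, 0.013, 0.0008], [0.0164, 0.0119, 0.0008], [0.0171, 0.0108, 0.0008], [0.0178, 0.0097, 0.0008], [0.0184, 0.0086, 0.0008], [0, 0, 0]]' --rotation '[[0.0005, 0.0004, 0.0643], [0.0005, 0.0004, 0.0643], [0.0005, 0.0004, 0.0643], [0.0005, 0.0004, 0.0643], [0.0005, 0.0004, 0.0643], [0.0005, 0.0004, 0.0643], [0.0005, 0.0004, 0.0643], [0.0005, 0.0004, 0.0643], [0.0005, 0.0004, 0.0643], [0, 0, 0]]'

```text
time: 1.77
ee_pos: [518.1, 184.8, 186.5]
eef_rot: [[0.94, -0.342, -0.005], [-0.342, -0.94, -0.003], [-0.004, 0.004, -1.0]]
wrist_force: [0.8, -0.2, -0.2]
opening: 0.996
```

```bash
python3 -c "
from h import *
st();plan([512,199.5,190],-17.5,2)
for n in('side','top'):
    c=capture(n);pickle.dump(c,open(n+'1.pkl','wb'))
    o=robot.get_obs();print(n,proj(c,[o['ee_pos'],np.array(o['ee_pos'])-[0,0,14]]))
crop(load('side1'),150,120,250,220,6,'s1.png');crop(load('top1'),150,190,260,290,6,'t1.png')
"
```

```text
1.7667 [518.08 184.77 186.55] yaw -19.98 tilt [-0.29 -0.17] F [ 0.83 -0.16 -0.24] M [-0.07  0.06 -0.03] op 0.9955172233655262 q [ 0.28  0.33  1.56 -0.    1.26  0.63]
p [518.1 184.8 186.5] yaw -20.0 deg tot [ 0.25  0.22 -2.48] t 1.7667
[[-0.0054,-0.0059,-0.0017],[-0.0052,-0.006,-0.0017]]
[0.0022, 0.0019, -0.0216] x 2
side [[192.57 152.69]
 [193.22 158.1 ]]
top [[210.44 249.8 ]
 [211.44 250.26]]
```

View pics/s1.png

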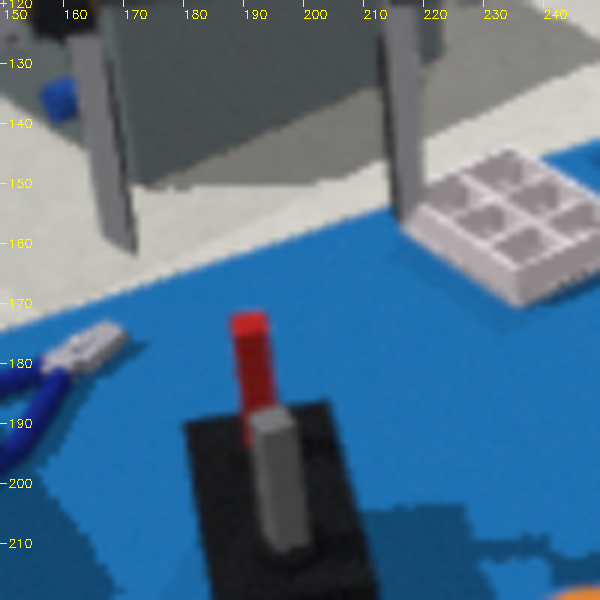

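View pics/t1.png

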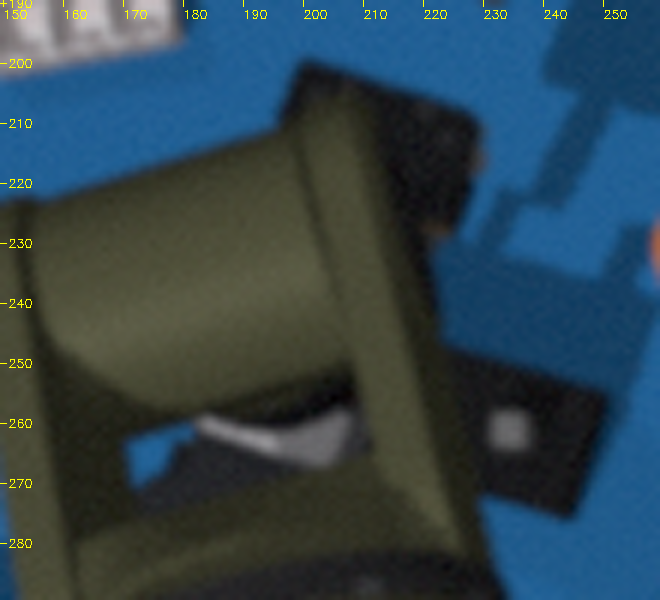

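Request:
send_rows --translation '[[-0.0054, -0.0059, -0.0017], [-0.004, -0.005, 0], [0, 0, 0]]' --rotation '[[0.0022, 0.0019, -0.0216], [0.002, 0.002, -0.0216], [0, 0, 0]]'

```text
time: 2.12
ee_pos: [508.9, 202.6, 188.4]
eef_rot: [[0.958, -0.286, -0.001], [-0.286, -0.958, 0.001], [-0.001, -0.0, -1.0]]
wrist_force: [0.3, 0.1, 0.4]
opening: 0.996
```

```bash
python3 -c "
from h import *
st();plan([512.3,199.7,150],-17.5,2)
"
```

```text
2.1167 [508.92 202.56 188.41] yaw -16.64 tilt [-0.06  0.04] F [0.3  0.1  0.38] M [-0.08  0.09 -0.03] op 0.9962214778598116 q [0.31 0.32 1.57 0.   1.25 0.6 ]
p [508.9 202.6 188.4] yaw -16.6 deg tot [-0.02  0.07  0.86] t 2.1167
[[0.002,0.0009,0.0192],[0.002,0.0009,0.0192]]
[-0.0002, 0.0006, 0.0075] x 2
```

Request:
send_rows --translation '[[0.0015, 0.0009, 0.014], [0.001, 0.0009, 0.014], [0, 0, 0.005], [0, 0, 0]]' --rotation '[[0, 0, 0.006], [0, 0, 0.004], [0, 0, 0], [0, 0, 0]]'

```text
time: 2.45
ee_pos: [509.0, 203.9, 156.0]
eef_rot: [[0.958, -0.287, 0.002], [-0.287, -0.958, 0.002], [0.001, -0.002, -1.0]]
wrist_force: [0.1, -0.2, -1.0]
opening: 1.001
```

```bash
python3 -c "
from h import *
st();plan([512.3,199.7,94],-17.5,5)
for n in('side','top'):
    c=capture(n);pickle.dump(c,open(n+'2.pkl','wb'))
    o=robot.get_obs();print(n,proj(c,[o['ee_pos'],np.array(o['ee_pos'])-[0,0,14]]))
crop(load('side2'),150,120,250,220,6,'s2.png')
"
```

```text
2.45 [509.02 203.92 156.05] yaw -16.7 tilt [0.11 0.1 ] F [ 0.12 -0.15 -1.01] M [-0.08  0.08 -0.03] op 1.0009821419172844 q [0.31 0.35 1.6  0.   1.18 0.6 ]
p [509.  203.9 156. ] yaw -16.7 deg tot [-0.13 -0.08  0.81] t 2.45
[[0.0009,0.0006,0.0124],[0.0009,0.0006,0.0124],[0.0009,0.0006,0.0124],[0.0009,0.0006,0.0124],[0.0009,0.0006,0.0124]]
[-0.0005, -0.0003, 0.0028] x 5
side [[187.25 161.45]
 [187.93 166.64]]
top [[205.37 253.78]
 [206.41 254.17]]
```

View pics/s2.png

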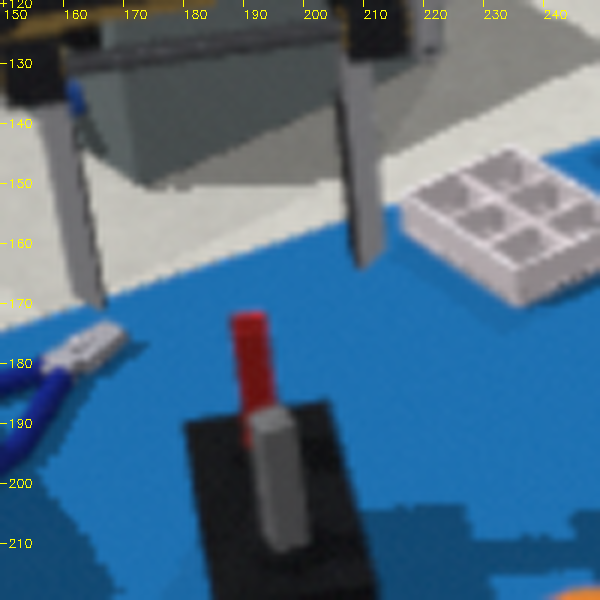

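Request:
send_rows --translation '[[0.003, 0.0015, 0.012], [0.001, 0.001, 0.012], [0, 0.0005, 0.005], [0, 0, 0], [0, 0, 0]]' --rotation '[[0, 0, 0.01], [0, 0, 0], [0, 0, 0], [0, 0, 0], [0, 0, 0]]'

```text
time: 2.97
ee_pos: [513.2, 199.8, 126.4]
eef_rot: [[0.955, -0.298, 0.005], [-0.298, -0.955, 0.003], [0.004, -0.004, -1.0]]
wrist_force: [0.1, -0.0, 0.2]
opening: 1.001
```

```bash
python3 -c "
from h import *
st();plan([512.3,199.7,94],-17.5,3)
"
```

```text
2.9667 [513.25 199.76 126.39] yaw -17.32 tilt [0.28 0.16] F [ 0.07 -0.02  0.19] M [-0.06  0.06  0.03] op 1.000712225129183 q [0.3  0.39 1.63 0.   1.12 0.61]
p [513.2 199.8 126.4] yaw -17.3 deg tot [-0.24 -0.22  0.18] t 2.9667
[[-0.0003,0.0002,0.0108],[-0.0003,0.0001,0.0108],[-0.0003,0.0001,0.0108]]
[-0.0014, -0.0013, 0.001] x 3
```

Request:
send_rows --translation '[[-0.0005, 0, 0.011], [0, 0, 0.011], [0, 0, 0.007], [0, 0, 0], [0, 0, 0]]' --rotation '[[-0.002, -0.002, 0], [-0.001, -0.001, 0], [0, 0, 0], [0, 0, 0], [0, 0, 0]]'

```text
time: 3.38
ee_pos: [512.7, 199.9, 94.1]
eef_rot: [[0.955, -0.298, 0.0], [-0.298, -0.955, 0.0], [0.0, -0.001, -1.0]]
wrist_force: [-0.4, -1.4, 1.2]
opening: 0.997
```

```bash
python3 -c "
from h import *
st();plan([512.3,199.7,94],-17.5,1)
for n in('side','top'):
    c=capture(n);pickle.dump(c,open(n+'3.pkl','wb'))
crop(load('side3'),150,130,250,230,6,'s3.png')
"
```

```text
3.3833 [512.74 199.91  94.06] yaw -17.32 tilt [0.02 0.03] F [-0.42 -1.45  1.22] M [-0.11  0.06 -0.01] op 0.9973413755741476 q [0.31 0.44 1.65 0.   1.06 0.61]
p [512.7 199.9  94.1] yaw -17.3 deg tot [-0.03 -0.02  0.18] t 3.3833
[[-0.0004,0.0003,0.0001]]
[-0.0006, -0.0003, 0.0031] x 1
```

View pics/s3.png

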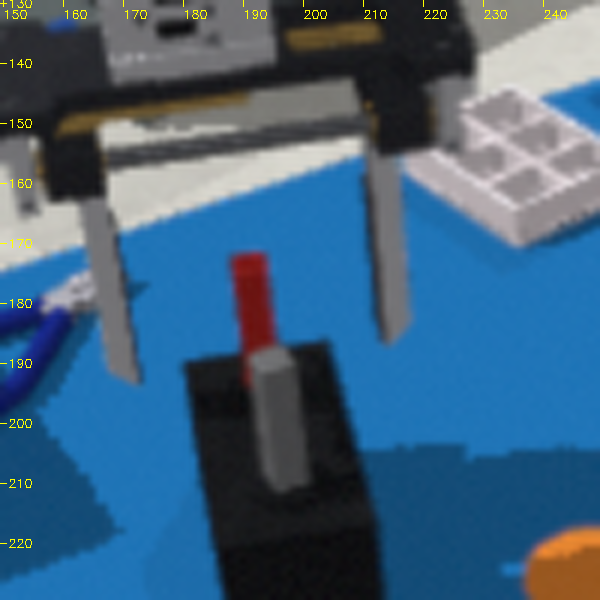

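Request:
send_rows --translation '[[0, 0, 0], [0, 0, 0], [0, 0, 0], [0, 0, 0], [0, 0, 0], [0, 0, 0], [0, 0, 0], [0, 0, 0]]' --rotation '[[0, 0, 0], [0, 0, 0], [0, 0, 0], [0, 0, 0], [0, 0, 0], [0, 0, 0], [0, 0, 0], [0, 0, 0]]' --claw 1 --force 50

```text
time: 4.15
ee_pos: [513.6, 200.2, 96.3]
eef_rot: [[0.955, -0.298, 0.004], [-0.298, -0.955, 0.002], [0.003, -0.003, -1.0]]
wrist_force: [0.4, 0.9, -0.2]
opening: 0.466
```

```bash
python3 -c "
from h import *
st()
for n in('side','top'):
    c=capture(n);pickle.dump(c,open(n+'4.pkl','wb'))
crop(load('side4'),150,130,250,230,6,'s4.png')
"
```

```text
4.15 [513.62 200.23  96.26] yaw -17.32 tilt [0.22 0.09] F [ 0.36  0.85 -0.21] M [-0.13  0.13  0.06] op 0.46617347913697055 q [0.31 0.43 1.65 0.   1.06 0.61]
```

View pics/s4.png

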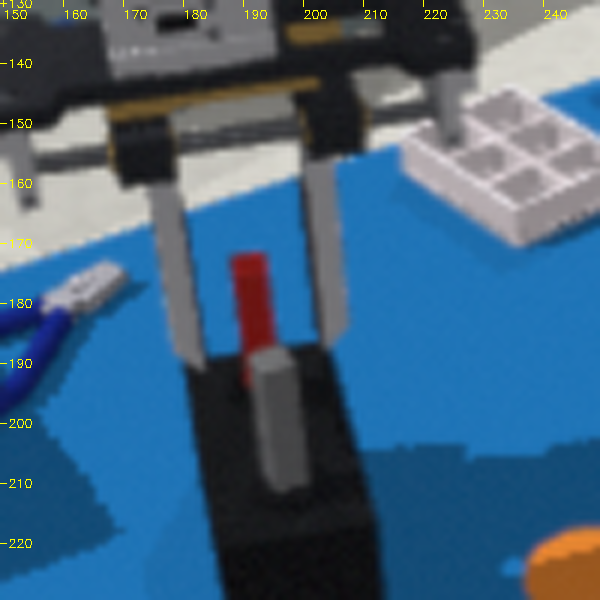

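Request:
send_rows --translation '[[0, 0, 0.001], [0, 0, 0.001], [0, 0, 0], [0, 0, 0], [0, 0, 0], [0, 0, 0], [0, 0, 0], [0, 0, 0], [0, 0, 0]]' --rotation '[[0, 0, 0], [0, 0, 0], [0, 0, 0], [0, 0, 0], [0, 0, 0], [0, 0, 0], [0, 0, 0], [0, 0, 0], [0, 0, 0]]'

```text
time: 5.0
ee_pos: [513.6, 200.2, 94.0]
eef_rot: [[0.955, -0.298, 0.004], [-0.298, -0.955, 0.002], [0.003, -0.003, -1.0]]
wrist_force: [-0.1, 1.0, -0.6]
opening: 0.144
```

```bash
python3 -c "
from h import *
st();st()
for n in('side','top'):
    c=capture(n);pickle.dump(c,open(n+'5.pkl','wb'))
st()
crop(load('side5'),150,130,250,230,6,'s5.png')
"
```

```text
5.0 [513.61 200.23  94.02] yaw -17.32 tilt [0.21 0.09] F [-0.14  0.97 -0.56] M [-0.06  0.17 -0.02] op 0.14448902692995705 q [0.31 0.44 1.65 0.   1.05 0.61]
5.0 [513.61 200.23  94.02] yaw -17.32 tilt [0.21 0.09] F [-0.14  0.97 -0.56] M [-0.06  0.17 -0.02] op 0.14448902692995705 q [0.31 0.44 1.65 0.   1.05 0.61]
5.1 [513.59 200.25  94.01] yaw -17.32 tilt [0.21 0.09] F [0.16 0.07 0.07] M [-0.07  0.09  0.03] op 0.1459550061609259 q [0.31 0.44 1.65 0.   1.05 0.61]
```

View pics/s5.png

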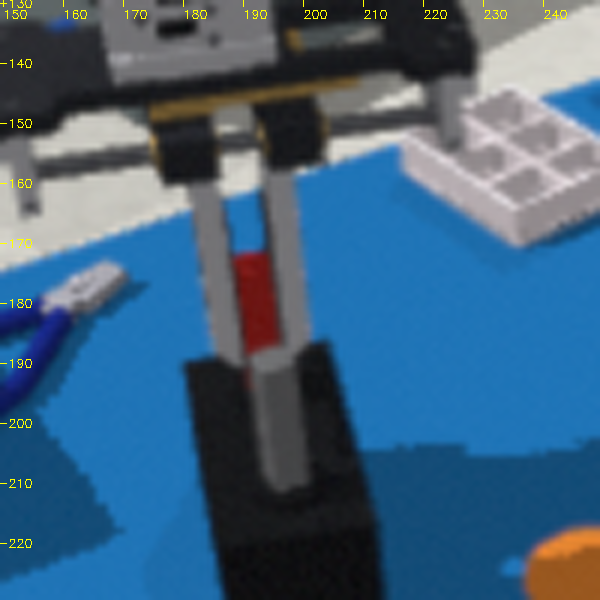

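Request:
send_rows --translation '[[0, 0, -0.004], [0, 0, -0.008], [0, 0, -0.012], [0, 0, -0.015], [0, 0, -0.02], [0, 0, -0.02], [0, 0, -0.02], [0, 0, -0.015], [0, 0, -0.006], [0, 0, 0]]' --rotation '[[0, 0, 0], [0, 0, 0], [0, 0, 0], [0, 0, 0], [0, 0, 0], [0, 0, 0], [0, 0, 0], [0, 0, 0], [0, 0, 0], [0, 0, 0]]'

```text
time: 5.93
ee_pos: [512.4, 199.8, 224.0]
eef_rot: [[0.955, -0.298, 0.004], [-0.298, -0.955, 0.002], [0.003, -0.003, -1.0]]
wrist_force: [0.3, 0.6, -1.4]
opening: 0.145
```

```bash
python3 -c "
from h import *
st();plan([536,-187,218],-17.5,15)
for n in('side','top'):
    c=capture(n);pickle.dump(c,open(n+'6.pkl','wb'))
crop(load('side6'),140,90,260,210,5,'s6.png')
"
```

```text
5.9333 [512.4  199.78 224.02] yaw -17.32 tilt [0.22 0.09] F [ 0.27  0.6  -1.39] M [-0.12  0.07 -0.06] op 0.1445928901377782 q [0.31 0.29 1.52 0.   1.33 0.61]
p [512.4 199.8 224. ] yaw -17.3 deg tot [-0.15 -0.19  0.18] t 5.9333
[[0.0092,0.0241,0.0004],[0.0092,0.0241,0.0004],[0.0092,0.0241,0.0004],[0.0092,0.0241,0.0004],[0.0092,0.0241,0.0004],[0.0092,0.0241,0.0004],[0.0092,0.0241,0.0004],[0.0092,0.0241,0.0004],[0.0092,0.0241,0.0004],[0.0092,0.0241,0.0004]]
[-0.0002, -0.0002, 0.0002] x 10
[[0.0092,0.0241,0.0004],[0.0092,0.0241,0.0004],[0.0092,0.0241,0.0004],[0.0092,0.0241,0.0004],[0.0092,0.0241,0.0004]]
[-0.0002, -0.0002, 0.0002] x 5
```

View pics/s6.png

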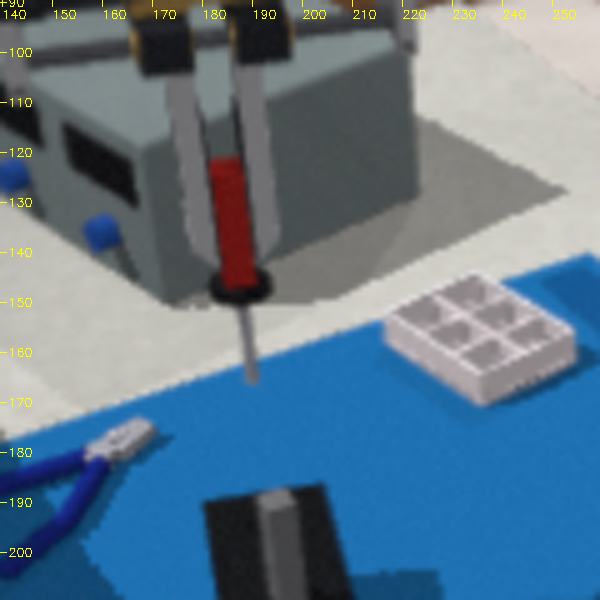

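Request:
send_rows --translation '[[0.005, 0.014, 0], [0.0092, 0.0241, 0.0004], [0.0092, 0.0241, 0.0004], [0.0092, 0.0241, 0.0004], [0.0092, 0.0241, 0.0004], [0.0092, 0.0241, 0.0004], [0.0092, 0.0241, 0.0004], [0.0092, 0.0241, 0.0004], [0.0092, 0.0241, 0.0004], [0.0092, 0.0241, 0.0004]]' --rotation '[[0, 0, 0], [0, 0, 0], [0, 0, 0], [0, 0, 0], [0, 0, 0], [0, 0, 0], [0, 0, 0], [0, 0, 0], [0, 0, 0], [0, 0, 0]]'

```text
time: 6.87
ee_pos: [522.8, -53.5, 205.3]
eef_rot: [[0.957, -0.291, -0.018], [-0.291, -0.957, 0.001], [-0.017, 0.005, -1.0]]
wrist_force: [1.0, -0.3, -0.1]
opening: 0.145
```

```bash
python3 -c "
from h import *
st();plan([536,-187,180],-17.5,5)
"
```

```text
6.8667 [522.79 -53.52 205.29] yaw -16.91 tilt [-1.02  0.04] F [ 0.99 -0.29 -0.08] M [-0.04  0.06  0.08] op 0.1451675218712884 q [-0.17  0.27  1.6  -0.    1.3   0.13]
p [522.8 -53.5 205.3] yaw -16.9 deg tot [0.26 0.98 0.59] t 6.8667
[[0.0104,0.0248,0.005],[0.0104,0.0247,0.005],[0.0104,0.0247,0.005],[0.0105,0.0247,0.005],[0.0105,0.0247,0.005]]
[0.0009, 0.0034, 0.0021] x 5
```

Request:
send_rows --translation '[[0.0104, 0.0247, 0.001], [0.0104, 0.0247, 0.001], [0.0104, 0.0247, 0.001], [0.0085, 0.018, 0.001], [0.005, 0.011, 0.001], [0, 0, 0], [0, 0, 0]]' --rotation '[[0.001, 0.0034, 0.002], [0.001, 0.0034, 0.002], [0.001, 0.0034, 0.002], [0.001, 0.0034, 0.002], [0.001, 0.0034, 0.002], [0, 0, 0], [0, 0, 0]]'

```text
time: 7.45
ee_pos: [531.6, -174.0, 190.4]
eef_rot: [[0.952, -0.305, -0.013], [-0.305, -0.952, 0.005], [-0.013, -0.001, -1.0]]
wrist_force: [-0.8, -0.4, -1.1]
opening: 0.145
```

```bash
python3 -c "
from h import *
st();plan([536,-187,180],-17.5,3)
"
```

```text
7.45 [ 531.61 -174.02  190.41] yaw -17.79 tilt [-0.72  0.27] F [-0.77 -0.4  -1.13] M [-0.07  0.08  0.07] op 0.1453641359974267 q [-0.38  0.35  1.52 -0.    1.28 -0.07]
p [ 531.6 -174.   190.4] yaw -17.8 deg tot [-0.03  0.77 -0.29] t 7.45
[[0.0028,0.0037,0.0034],[0.0027,0.0037,0.0034],[0.0027,0.0037,0.0035]]
[-0.0002, 0.0045, -0.0017] x 3
```

Request:
send_rows --translation '[[0.004, 0.005, 0.008], [0.003, 0.0035, 0.008], [0.001, 0.002, 0.008], [0, 0, 0], [0, 0, 0]]' --rotation '[[0, 0.005, -0.002], [0, 0.005, -0.001], [0, 0.002, 0], [0, 0, 0], [0, 0, 0]]'

```text
time: 7.87
ee_pos: [536.1, -183.6, 162.5]
eef_rot: [[0.954, -0.299, -0.002], [-0.299, -0.954, 0.002], [-0.002, -0.001, -1.0]]
wrist_force: [-0.0, 0.7, -0.9]
opening: 0.147
```

```bash
python3 -c "
from h import *
st();plan([536,-187,150],-17.5,3)
for n in('side','top'):
    c=capture(n);pickle.dump(c,open(n+'7.pkl','wb'))
    o=robot.get_obs();p=np.array(o['ee_pos']);print(proj(c,[p+80*o['eef_rot'][:,2],[536.3,-186.8,40]]))
crop(load('side7'),250,230,360,330,7,'s7.png')
crop(load('top7'),310,180,400,260,8,'t7.png')
"
```

```text
7.8667 [ 536.13 -183.62  162.53] yaw -17.37 tilt [-0.11  0.1 ] F [-0.02  0.73 -0.91] M [-0.04  0.11 -0.01] op 0.1469689662666879 q [-0.4   0.39  1.54  0.    1.22 -0.09]
p [ 536.1 -183.6  162.5] yaw -17.4 deg tot [-0.07  0.13  0.13] t 7.8667
[[0.0003,0.0011,0.0042],[0.0003,0.0011,0.0042],[0.0003,0.0011,0.0042]]
[-0.0004, 0.0008, 0.0008] x 3
[[296.07 289.73]
 [296.29 305.67]]
[[358.91 241.56]
 [356.81 242.98]]
```

View pics/s7.png

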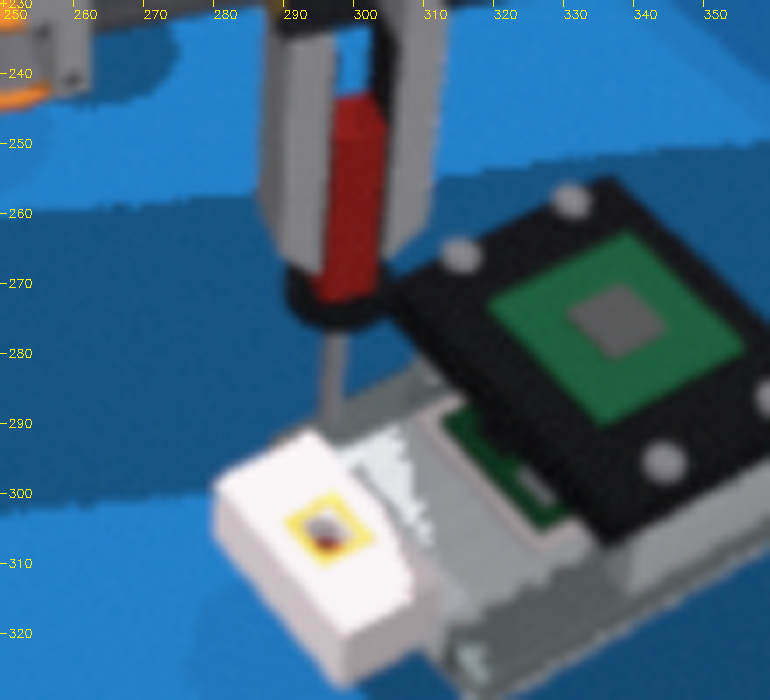

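View pics/t7.png

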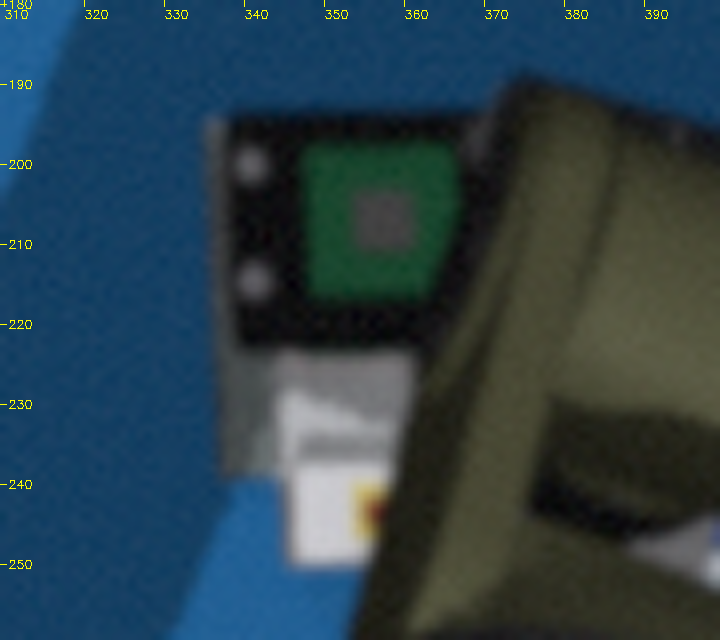

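```bash
python3 -c "
from h import *
s=load('side7');print(onz(s,(296.6,305.2),40),onz(s,(296.3,304.7),40))
T=load('top0')
p0=np.array([536.3,-183.6,82])
print(proj(s,[[536,-187,40],[539,-187,40],[536,-184,40]]))
im=s['color'][280:297,290:304];
for r in im: print(' '.join('%3d'%(x.astype(int).sum()//3) for x in r))
"
```

```text
[ 537.43567491 -186.22938262   40.        ] [ 537.65287463 -184.96875879   40.        ]
[[296.22100216 305.80997675]
 [297.51549561 305.11106282]
 [295.2850793  304.73868209]]
 79  79  81  80  81  84  91 104 108  97  83  78  80  79
 79  80  80  81  81  85  90 103 107  96  82  80  79  79
 78  80  78  77  80  86  93 104 106  92  81  79  78  79
 77  80  81  78  80  86  95 106 105  90  80  80  81  79
 80  79  82  80  81  89  99 106 105  86  79  78  78  83
 79  79  79  80  81  89  98 107 104  85  80  81  83  94
 79  80  79  80  79  88  97 107 104  85  82  94  97  98
 79  79  78  79  78  84  99 109 108  97  98  98  99 100
 80  80  80  80  82  89 101 109 108 101 100 100 101 100
 79  80  82  86  90  93 102 108 108 102  99 102 101 101
 81  86  93 101 103 101 101 106 105 101 101 100 101 104
 92  99 118 150 159 127 102 102 100 102 102 104 115 135
117 138 175 226 233 194 134 106 103 105 117 135 160 195
171 213 230 245 245 236 197 146 134 144 167 198 211 225
229 244 246 247 247 246 239 215 195 211 222 231 228 229
246 247 247 247 247 247 246 240 232 236 233 228 228 228
247 246 247 247 247 247 247 246 243 235 215 197 218 227
```

```bash
python3 -c "
from h import *
s=load('side7')
print(proj(s,[[536.1,-183.6,z] for z in (82.5,86,90,94,98,102)]))
plan([536.6,-186.7,126],-17.5,3)
"
```

```text
[[296.24318784 289.73306534]
 [296.33188694 288.46482825]
 [296.43385678 287.00648171]
 [296.53647156 285.53852063]
 [296.63973714 284.06085389]
 [296.74365941 282.57338927]]
p [ 536.1 -183.7  162.9] yaw -17.4 deg tot [-0.06  0.12  0.13] t 7.9667
[[0.0005,0.0009,0.0123],[0.0005,0.0009,0.0123],[0.0005,0.0009,0.0123]]
[-0.0004, 0.0007, 0.0007] x 3
```

Request:
send_rows --translation '[[0.0007, 0.0015, 0.01], [0.0003, 0.0012, 0.01], [0, 0.0005, 0.007], [0, 0, 0], [0, 0, 0]]' --rotation '[[0, 0.001, 0.001], [0, 0.001, 0.001], [0, 0, 0], [0, 0, 0], [0, 0, 0]]'

```text
time: 8.38
ee_pos: [536.3, -186.9, 133.4]
eef_rot: [[0.954, -0.3, 0.001], [-0.3, -0.954, 0.001], [0.001, -0.001, -1.0]]
wrist_force: [-0.3, -0.5, -0.4]
opening: 0.145
```

```bash
python3 -c "
from h import *
st();plan([536,-187,124],-17.5,1)
for n in('side',):
    c=capture(n);pickle.dump(c,open(n+'8.pkl','wb'))
    o=robot.get_obs();p=np.array(o['ee_pos']);print(proj(c,[p+80*o['eef_rot'][:,2],[536.3,-186.8,40]]))
crop(load('side8'),270,260,340,330,10,'s8.png')
"
```

```text
8.3833 [ 536.27 -186.92  133.42] yaw -17.47 tilt [0.07 0.04] F [-0.31 -0.51 -0.41] M [-0.08  0.1   0.  ] op 0.1452586834078052 q [-0.4   0.42  1.56  0.    1.15 -0.1 ]
p [ 536.3 -186.9  133.4] yaw -17.5 deg tot [-0.06 -0.06  0.03] t 8.3833
[[-0.0002,0.0002,0.0094]]
[-0.001, -0.001, 0.0005] x 1
[[296.63 301.12]
 [296.29 305.67]]
```

View pics/s8.png

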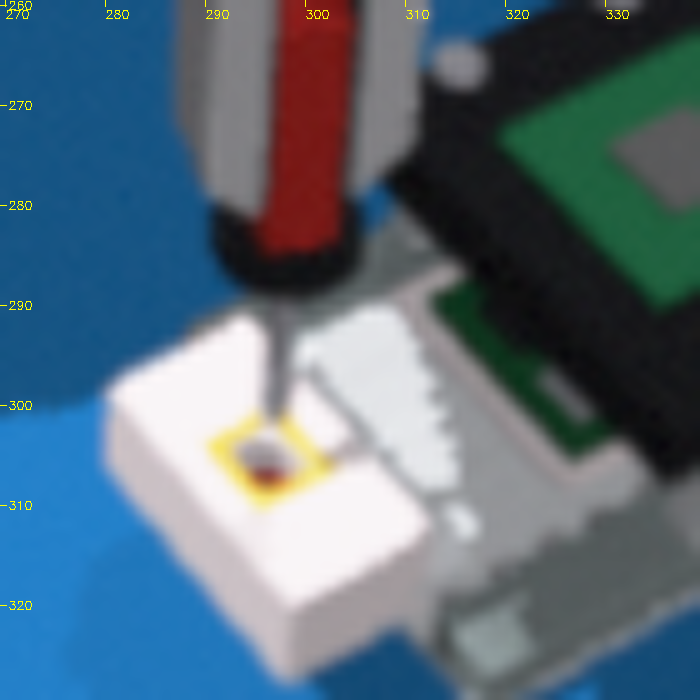

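Request:
send_rows --translation '[[0, -0.0005, 0.006], [0, -0.0003, 0.003], [0, 0, 0], [0, 0, 0]]' --rotation '[[-0.001, -0.001, 0], [0, 0, 0], [0, 0, 0], [0, 0, 0]]'

```text
time: 8.77
ee_pos: [536.7, -186.1, 123.9]
eef_rot: [[0.954, -0.3, 0.0], [-0.3, -0.954, -0.0], [0.001, 0.0, -1.0]]
wrist_force: [0.5, -0.5, -0.4]
opening: 0.141
```

```bash
python3 -c "
from h import *
st();plan([536.8,-186,117],-17.5,1)
for n in('side',):
    c=capture(n);pickle.dump(c,open(n+'9.pkl','wb'))
    o=robot.get_obs();p=np.array(o['ee_pos']);print(proj(c,[p+80*o['eef_rot'][:,2],[536.3,-186.8,40]]))
crop(load('side9'),275,280,325,330,12,'s9.png')
"
```

```text
8.7667 [ 536.74 -186.09  123.95] yaw -17.47 tilt [ 0.03 -0.02] F [ 0.52 -0.53 -0.42] M [-0.07  0.11  0.  ] op 0.1412003414386152 q [-0.4   0.43  1.57 -0.    1.14 -0.09]
p [ 536.7 -186.1  123.9] yaw -17.5 deg tot [ 0.01 -0.03  0.03] t 8.7667
[[0.0,-0.0001,0.0069]]
[0.0001, -0.0006, 0.0006] x 1
[[296.39 303.96]
 [296.29 305.67]]
```

View pics/s9.png

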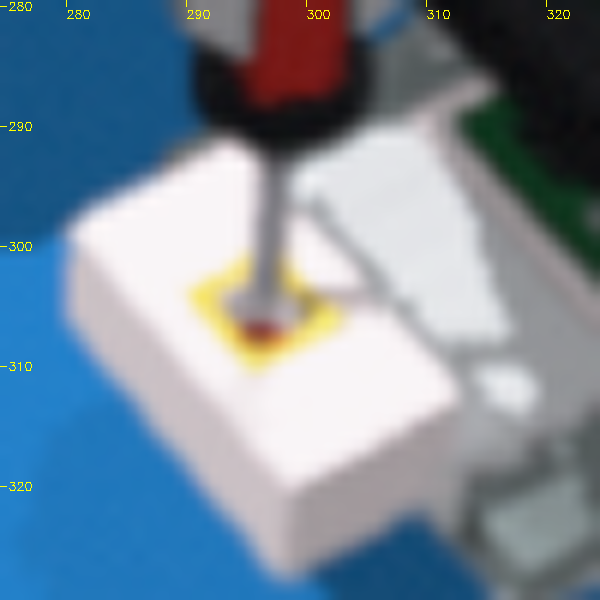

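Request:
send_rows --translation '[[0, -0.0005, 0.003], [0, 0, 0.003], [0, 0, 0.002], [0, 0, 0.001], [0, 0, 0]]' --rotation '[[0, 0, 0], [0, 0, 0], [0, 0, 0], [0, 0, 0], [0, 0, 0]]'

```text
time: 9.23
ee_pos: [537.1, -185.6, 114.5]
eef_rot: [[0.954, -0.3, 0.001], [-0.3, -0.954, -0.001], [0.001, 0.0, -1.0]]
wrist_force: [0.0, 0.0, -1.6]
opening: 0.148
```

```bash
python3 -c "
from h import *
st()
for n in('side',):
    c=capture(n);pickle.dump(c,open(n+'10.pkl','wb'))
crop(load('side10'),275,280,325,330,12,'s10.png')
"
```

```text
9.2333 [ 537.09 -185.63  114.47] yaw -17.46 tilt [ 0.07 -0.04] F [ 0.01  0.02 -1.58] M [-0.05  0.05  0.01] op 0.14785957115300935 q [-0.4   0.44  1.58 -0.    1.12 -0.09]
```

View pics/s10.png

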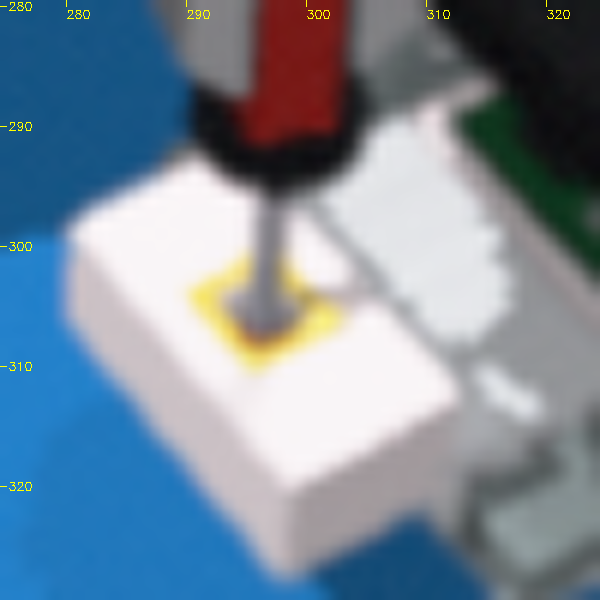

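Request:
send_rows --translation '[[0, 0, 0.002], [0, 0, 0.002], [0, 0, 0.002], [0, 0, 0.001], [0, 0, 0.001]]' --rotation '[[0, 0, 0], [0, 0, 0], [0, 0, 0], [0, 0, 0], [0, 0, 0]]'

```text
time: 9.7
ee_pos: [537.5, -185.8, 106.8]
eef_rot: [[0.954, -0.3, 0.003], [-0.3, -0.954, -0.001], [0.003, 0.0, -1.0]]
wrist_force: [-1.8, 0.6, 5.0]
opening: 0.148
```

```bash
python3 -c "
from h import *
st()
"
```

```text
9.7 [ 537.5  -185.81  106.83] yaw -17.47 tilt [ 0.15 -0.07] F [-1.8   0.56  5.04] M [0.08 0.54 0.04] op 0.147622293850296 q [-0.4   0.45  1.59 -0.    1.1  -0.09]
```

Request:
send_rows --translation '[[0, 0, 0.002], [0, 0, 0.002], [0, 0, 0.002]]' --rotation '[[0, 0, 0], [0, 0, 0], [0, 0, 0]]'

```text
time: 9.95
ee_pos: [538.1, -186.1, 104.9]
eef_rot: [[0.954, -0.3, 0.005], [-0.3, -0.954, -0.002], [0.005, 0.001, -1.0]]
wrist_force: [-11.7, 4.3, 27.6]
opening: 0.147
```

```bash
python3 -c "
from h import *
st()
"
```

```text
9.95 [ 538.12 -186.13  104.88] yaw -17.46 tilt [ 0.27 -0.14] F [-11.71   4.31  27.61] M [1.04 3.17 0.  ] op 0.1474173114672661 q [-0.4   0.46  1.59 -0.    1.09 -0.09]
```

Request:
send_rows --translation '[[-0.003, 0.001, 0.001], [-0.004, 0.0012, 0.001], [-0.004, 0.0012, 0.001]]' --rotation '[[0, 0, 0], [0, 0, 0], [0, 0, 0]]'

```text
time: 10.2
ee_pos: [529.6, -185.7, 105.7]
eef_rot: [[0.954, -0.3, 0.014], [-0.3, -0.954, -0.003], [0.015, -0.001, -1.0]]
wrist_force: [2.4, 2.3, 6.6]
opening: 0.15
```

```bash
python3 -c "
from h import *
st()
"
```

```text
10.2 [ 529.62 -185.74  105.73] yaw -17.46 tilt [ 0.81 -0.19] F [2.45 2.28 6.56] M [ 0.44 -0.5   0.06] op 0.15031385989624993 q [-0.4   0.43  1.62  0.    1.07 -0.1 ]
```

Request:
send_rows --translation '[[-0.004, 0.0013, 0.002], [-0.004, 0.0013, 0.0018], [-0.004, 0.0013, 0.0018]]' --rotation '[[-0.001, -0.004, 0], [-0.001, -0.004, 0], [-0.001, -0.004, 0]]'

```text
time: 10.45
ee_pos: [521.3, -185.9, 105.4]
eef_rot: [[0.954, -0.3, 0.016], [-0.3, -0.954, -0.005], [0.017, -0.0, -1.0]]
wrist_force: [2.9, 5.3, 14.7]
opening: 0.147
```

```bash
python3 -c "
from h import *
st()
"
```

```text
10.45 [ 521.35 -185.86  105.39] yaw -17.47 tilt [ 0.93 -0.28] F [ 2.87  5.29 14.68] M [ 1.15 -0.57  0.05] op 0.1472296306348769 q [-0.41  0.42  1.64  0.    1.06 -0.11]
```

Request:
send_rows --translation '[[-0.0042, 0.0008, 0.0018], [-0.0042, 0.001, 0.0018], [-0.0042, 0.001, 0.0018], [-0.0042, 0.001, 0.0018]]' --rotation '[[-0.001, -0.006, 0], [-0.001, -0.006, 0], [-0.001, -0.006, 0], [-0.001, -0.006, 0]]'

```text
time: 10.78
ee_pos: [510.2, -185.3, 105.4]
eef_rot: [[0.954, -0.3, 0.012], [-0.3, -0.954, -0.007], [0.013, 0.003, -1.0]]
wrist_force: [1.2, 2.2, 13.8]
opening: 0.146
```

```bash
python3 -c "
from h import *
st()
for n in('side',):
    c=capture(n);pickle.dump(c,open(n+'11.pkl','wb'))
st()
crop(load('side11'),240,260,340,340,7,'s11.png')
"
```

```text
10.7833 [ 510.25 -185.33  105.4 ] yaw -17.46 tilt [ 0.68 -0.38] F [ 1.23  2.19 13.82] M [ 0.49 -0.51  0.02] op 0.14611828570203364 q [-0.42  0.4   1.67 -0.    1.06 -0.11]
10.8333 [ 509.89 -185.31  105.4 ] yaw -17.47 tilt [ 0.65 -0.38] F [ 0.94  2.56 14.27] M [ 0.51 -0.28 -0.02] op 0.14486691732304888 q [-0.42  0.4   1.67 -0.    1.06 -0.11]
```

View pics/s11.png

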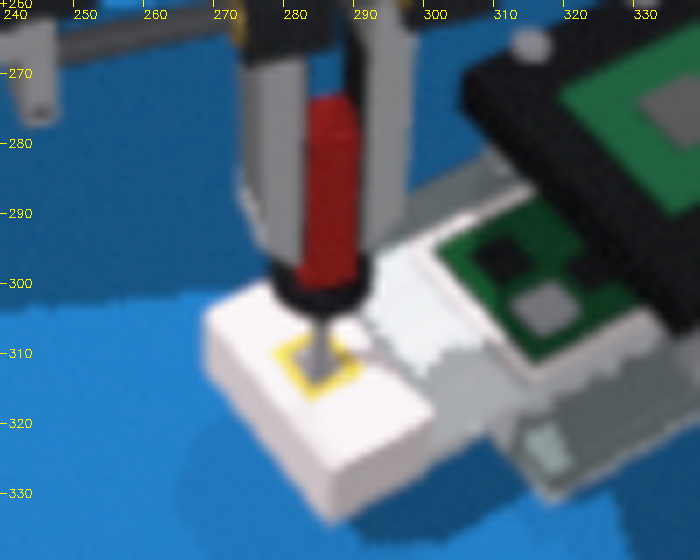

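Request:
send_rows --translation '[[-0.0042, 0.0009, 0.0018], [-0.0042, 0.001, 0.0018], [-0.0042, 0.001, 0.0018], [-0.0042, 0.001, 0.0018]]' --rotation '[[0, -0.006, 0], [0, -0.006, 0], [0, -0.006, 0], [0, -0.006, 0]]'

```text
time: 11.17
ee_pos: [499.0, -185.3, 105.4]
eef_rot: [[0.954, -0.3, 0.008], [-0.3, -0.954, -0.005], [0.009, 0.003, -1.0]]
wrist_force: [1.7, 2.9, 13.9]
opening: 0.142
```

```bash
python3 -c "
from h import *
st()
"
```

```text
11.1667 [ 498.97 -185.29  105.4 ] yaw -17.46 tilt [ 0.47 -0.3 ] F [ 1.7   2.86 13.91] M [ 0.48 -0.5   0.03] op 0.14227893020132254 q [-0.42  0.38  1.7  -0.    1.05 -0.12]
```

Request:
send_rows --translation '[[-0.0042, 0.0009, 0.0018], [-0.0042, 0.001, 0.0018], [-0.0042, 0.001, 0.0018], [-0.0042, 0.001, 0.0018]]' --rotation '[[0, -0.005, 0], [0, -0.005, 0], [0, -0.005, 0], [0, -0.005, 0]]'

```text
time: 11.5
ee_pos: [487.9, -185.3, 105.4]
eef_rot: [[0.954, -0.3, 0.009], [-0.3, -0.954, -0.005], [0.01, 0.002, -1.0]]
wrist_force: [2.0, 2.3, 15.1]
opening: 0.144
```

```bash
python3 -c "
from h import *
st()
"
```

```text
11.5 [ 487.88 -185.28  105.39] yaw -17.48 tilt [ 0.5  -0.28] F [ 2.03  2.34 15.07] M [ 0.54 -0.53 -0.02] op 0.14379912862356917 q [-0.43  0.36  1.73 -0.    1.04 -0.13]
```

Request:
send_rows --translation '[[-0.004, 0.0009, 0.0018], [-0.004, 0.001, 0.0018], [-0.004, 0.001, 0.0018], [-0.003, 0.0007, 0.0018]]' --rotation '[[0, -0.005, 0], [0, -0.005, 0], [0, -0.005, 0], [0, -0.005, 0]]'

```text
time: 11.83
ee_pos: [478.5, -185.3, 105.4]
eef_rot: [[0.954, -0.301, 0.009], [-0.301, -0.954, -0.004], [0.01, 0.001, -1.0]]
wrist_force: [2.3, 3.0, 14.7]
opening: 0.146
```

```bash
python3 -c "
from h import *
st()
"
```

```text
11.8333 [ 478.54 -185.32  105.35] yaw -17.5 tilt [ 0.52 -0.24] F [ 2.26  3.03 14.68] M [ 0.74 -0.49 -0.02] op 0.1458158062577687 q [-0.44  0.34  1.75  0.    1.04 -0.14]
```

Continue slowly to the stop (expect Fx to jump).

Request:
send_rows --translation '[[-0.003, 0.0008, 0.0018], [-0.003, 0.0008, 0.0018]]' --rotation '[[0, -0.005, 0], [0, -0.005, 0]]'

```text
time: 12.0
ee_pos: [475.9, -185.5, 105.5]
eef_rot: [[0.954, -0.301, 0.011], [-0.301, -0.954, -0.004], [0.011, 0.0, -1.0]]
wrist_force: [7.6, 1.9, 10.8]
opening: 0.143
```

```bash
python3 -c "
from h import *
st()
"
```

```text
12.0 [ 475.86 -185.52  105.47] yaw -17.52 tilt [ 0.6  -0.21] F [ 7.57  1.87 10.83] M [ 0.5  -1.67  0.06] op 0.14274375718450433 q [-0.44  0.34  1.76  0.    1.03 -0.14]
```

Request:
send_rows --translation '[[-0.002, 0.0006, 0.0018], [-0.0015, 0.0005, 0.0018]]' --rotation '[[0, 0, 0], [0, 0, 0]]'

```text
time: 12.17
ee_pos: [475.3, -185.8, 105.3]
eef_rot: [[0.953, -0.301, 0.02], [-0.301, -0.954, -0.006], [0.021, -0.001, -1.0]]
wrist_force: [-0.3, 5.9, 18.2]
opening: 0.145
```

```bash
python3 -c "
from h import *
st()
for n in('side','top'):
    c=capture(n);pickle.dump(c,open(n+'12.pkl','wb'))
st()
crop(load('side12'),220,260,320,340,7,'s12.png')
"
```

```text
12.1667 [ 475.33 -185.84  105.29] yaw -17.53 tilt [ 1.15 -0.32] F [-0.32  5.95 18.19] M [1.27 0.2  0.07] op 0.1447404026413108 q [-0.45  0.33  1.77  0.    1.02 -0.14]
12.2667 [ 475.26 -185.74  105.29] yaw -17.53 tilt [ 1.14 -0.32] F [ 0.05  5.8  16.11] M [ 1.07 -0.19  0.04] op 0.1457409189706885 q [-0.45  0.33  1.77  0.    1.02 -0.14]
```

View pics/s12.png

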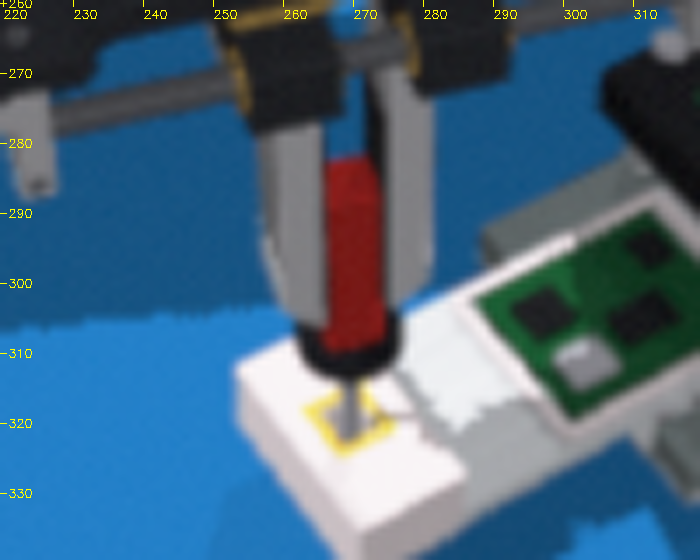

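```bash
python3 -c "
from h import *
s=load('side12');print(onz(s,(269.2,318.6),40)-onz(s,(296.6,305.2),40))
"
```

```text
[-59.81360642   2.5068672    0.        ]
```

Request:
send_rows --translation '[[-0.003, 0.0005, 0.0015], [-0.003, 0.0005, 0.0015], [-0.003, 0.0005, 0.0015]]' --rotation '[[0, -0.004, 0], [0, -0.004, 0], [0, -0.004, 0]]'

```text
time: 12.52
ee_pos: [472.1, -185.7, 105.6]
eef_rot: [[0.953, -0.301, 0.026], [-0.301, -0.954, -0.007], [0.027, -0.001, -1.0]]
wrist_force: [5.6, 1.1, 9.2]
opening: 0.144
```

```bash
python3 -c "
from h import *
st()
"
```

```text
12.5167 [ 472.06 -185.71  105.6 ] yaw -17.53 tilt [ 1.47 -0.41] F [5.65 1.06 9.24] M [ 0.09 -1.4  -0.01] op 0.143924968502347 q [-0.45  0.32  1.78  0.01  1.01 -0.15]
```

Request:
send_rows --translation '[[-0.003, 0.0007, 0.0018], [-0.003, 0.0007, 0.0018], [-0.003, 0.0007, 0.0018]]' --rotation '[[-0.003, -0.008, 0], [-0.003, -0.008, 0], [-0.003, -0.008, 0]]'

```text
time: 12.77
ee_pos: [470.9, -186.0, 105.6]
eef_rot: [[0.953, -0.303, 0.024], [-0.302, -0.953, -0.013], [0.027, 0.006, -1.0]]
wrist_force: [14.1, 5.6, 6.0]
opening: 0.147
```

```bash
python3 -c "
from h import *
st()
for n in('side','top'):
    c=capture(n);pickle.dump(c,open(n+'13.pkl','wb'))
st()
crop(load('side13'),220,260,320,340,7,'s13.png')
"
```

```text
12.7667 [ 470.89 -185.97  105.56] yaw -17.61 tilt [ 1.35 -0.77] F [14.14  5.55  6.  ] M [ 1.29 -3.6   0.09] op 0.1468578767028349 q [-0.45  0.32  1.78 -0.    1.01 -0.14]
12.8667 [ 470.93 -185.91  105.54] yaw -17.6 tilt [ 1.35 -0.77] F [13.01  5.41  6.88] M [ 1.12 -3.4   0.06] op 0.14941231042103953 q [-0.45  0.32  1.78 -0.    1.01 -0.14]
```

View pics/s13.png

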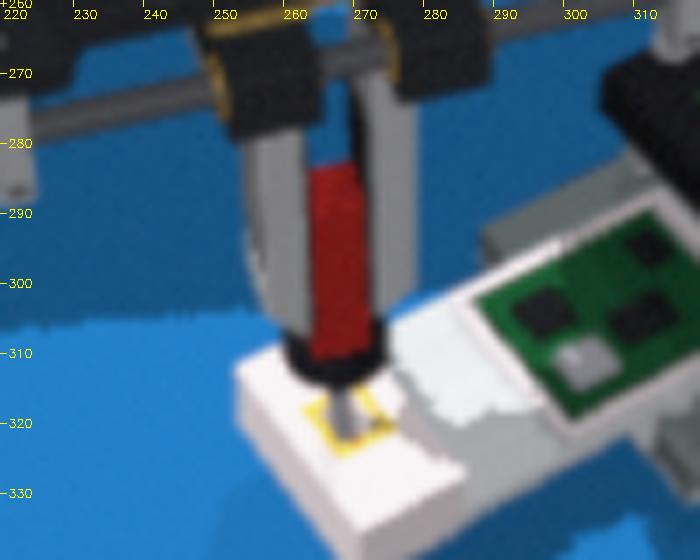

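Request:
send_rows --translation '[[-0.0005, 0, -0.003], [0, 0, -0.004], [0, 0, -0.005], [0.001, 0, -0.006], [0, 0, -0.01], [0, 0, -0.012], [0, 0, -0.012], [0, 0, -0.006], [0, 0, 0]]' --rotation '[[0, 0, 0], [0, 0, 0], [0, 0, 0], [0, 0, 0], [0, 0, 0], [0, 0, 0], [0, 0, 0], [0, 0, 0], [0, 0, 0]]'

```text
time: 13.62
ee_pos: [470.3, -185.2, 169.0]
eef_rot: [[0.953, -0.303, 0.025], [-0.302, -0.953, -0.014], [0.028, 0.006, -1.0]]
wrist_force: [0.3, -0.6, 0.4]
opening: 0.147
```

```bash
python3 -c "
from h import *
st()
for n in('side','top'):
    c=capture(n);pickle.dump(c,open(n+'14.pkl','wb'))
crop(load('side14'),220,220,320,340,6,'s14.png')
crop(load('top14'),310,180,400,270,7,'t14.png')
"
```

```text
13.6167 [ 470.25 -185.24  169.  ] yaw -17.6 tilt [ 1.43 -0.79] F [ 0.31 -0.57  0.35] M [-0.08  0.15  0.01] op 0.1466352260503692 q [-0.45  0.23  1.73 -0.    1.15 -0.14]
```

View pics/s14.png

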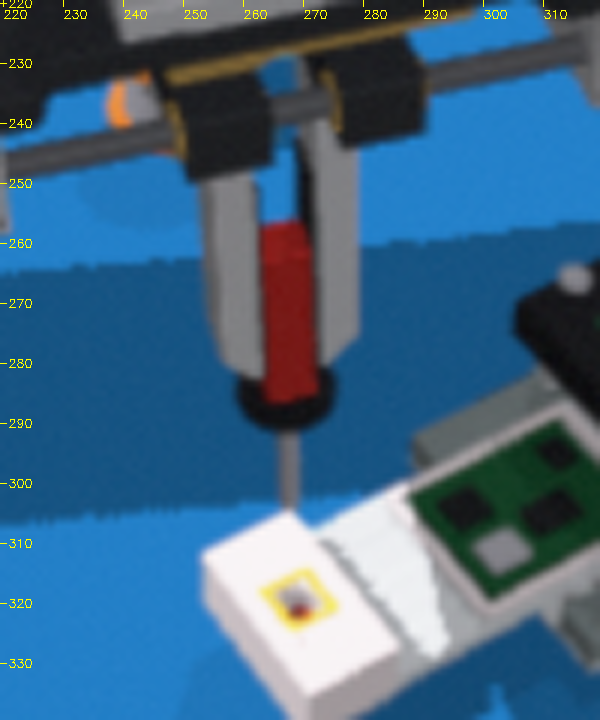

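View pics/t14.png

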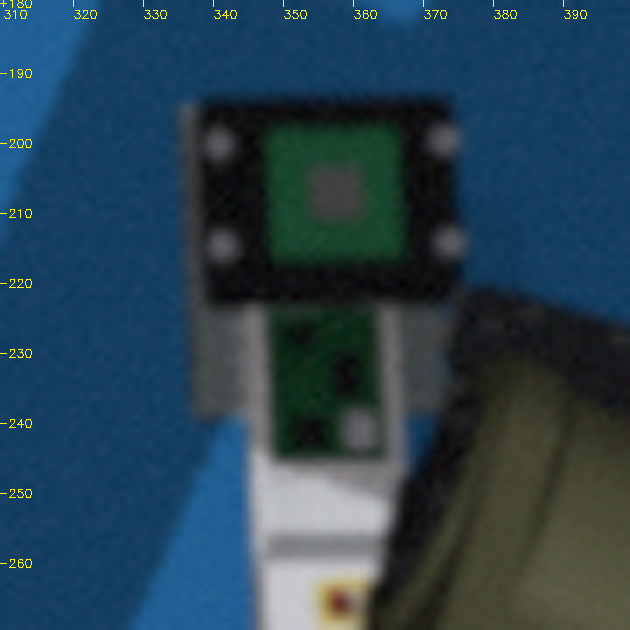

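```bash
python3 -c "
from h import *
s=load('side14');print(onz(s,(269.3,319.3),40)-onz(s,(296.6,305.2),40))
t=load('top14');print(onz(t,(310+340/7-.5,180+603/7-.5),40)-onz(load('top0'),(357.25,243.4),40))
plan([480,-165,224],-17.4,3)
plan([513.3,200.1,224],-17.4,18)
"
```

```text
[-60.50785929   1.11236476   0.        ]
[-60.22721943   1.27471735   0.        ]
p [ 469.9 -185.   167.6] yaw -17.6 deg tot [ 0.31 -1.52 -0.21] t 13.7167
[[0.0017,-0.0073,-0.0188],[0.0015,-0.0073,-0.0188],[0.0014,-0.0073,-0.0188]]
[0.0018, -0.0088, -0.0012] x 3
p [ 469.9 -185.   167.6] yaw -17.6 deg tot [ 0.31 -1.52 -0.21] t 13.7167
[[-0.0041,-0.0211,-0.0034],[-0.0041,-0.0211,-0.0033],[-0.0041,-0.0211,-0.0033],[-0.0041,-0.0211,-0.0033],[-0.0041,-0.0211,-0.0033],[-0.0041,-0.0211,-0.0033],[-0.0041,-0.0211,-0.0033],[-0.0041,-0.0211,-0.0033],[-0.0041,-0.0211,-0.0033],[-0.0041,-0.0211,-0.0032]]
[0.0003, -0.0015, -0.0002] x 10
[[-0.0041,-0.0211,-0.0032],[-0.0041,-0.0211,-0.0032],[-0.0041,-0.0211,-0.0032],[-0.0041,-0.0211,-0.0032],[-0.0041,-0.0211,-0.0032],[-0.0041,-0.0211,-0.0032],[-0.0041,-0.0211,-0.0032],[-0.0041,-0.0211,-0.0031]]
[0.0003, -0.0015, -0.0002] x 8
```

Both cameras put the tray 60 mm out. Returning to the stand.

Request:
send_rows --translation '[[0, -0.004, -0.015], [0, -0.008, -0.02], [-0.003, -0.015, -0.02], [-0.004, -0.021, -0.01], [-0.0041, -0.0211, -0.002], [-0.0041, -0.0211, -0.002], [-0.0041, -0.0211, -0.002], [-0.0041, -0.0211, -0.002], [-0.0041, -0.0211, -0.002], [-0.0041, -0.0211, -0.002]]' --rotation '[[0.001, -0.008, 0], [0.001, -0.008, 0], [0.001, -0.006, 0], [0, 0, 0], [0, 0, 0], [0, 0, 0], [0, 0, 0], [0, 0, 0], [0, 0, 0], [0, 0, 0]]'

```text
time: 14.55
ee_pos: [489.8, -3.8, 239.9]
eef_rot: [[0.951, -0.309, -0.01], [-0.309, -0.951, 0.001], [-0.01, 0.003, -1.0]]
wrist_force: [0.4, -0.0, -1.5]
opening: 0.148
```

```bash
python3 -c "
from h import *
st()
plan([513.3,200.1,224],-17.4,10)
"
```

```text
14.55 [489.82  -3.84 239.95] yaw -17.99 tilt [-0.59  0.03] F [ 0.42 -0.03 -1.48] M [-0.07  0.06 -0.03] op 0.14789281389650374 q [-0.08  0.15  1.65 -0.    1.35  0.23]
p [489.8  -3.8 239.9] yaw -18.0 deg tot [ 0.15  0.57 -0.58] t 14.55
[[-0.004,-0.0201,0.0016],[-0.004,-0.0201,0.0016],[-0.004,-0.0201,0.0016],[-0.004,-0.0201,0.0016],[-0.004,-0.0201,0.0016],[-0.004,-0.0201,0.0016],[-0.0039,-0.0201,0.0016],[-0.0039,-0.0202,0.0016],[-0.0039,-0.0202,0.0016],[-0.0039,-0.0202,0.0016]]
[0.0003, 0.001, -0.001] x 10
```

Request:
send_rows --translation '[[-0.004, -0.02, 0.0005], [-0.004, -0.02, 0.0005], [-0.004, -0.02, 0.0005], [-0.004, -0.02, 0.0005], [-0.004, -0.02, 0.0005], [-0.004, -0.02, 0.0005], [-0.003, -0.017, 0.0005], [-0.002, -0.013, 0.0005], [-0.001, -0.007, 0], [0, 0, 0]]' --rotation '[[0, 0.001, -0.001], [0, 0.001, -0.001], [0, 0.001, -0.001], [0, 0.001, -0.001], [0, 0.001, -0.001], [0, 0.001, -0.001], [0, 0.001, -0.001], [0, 0.001, -0.001], [0, 0, 0], [0, 0, 0]]'

```text
time: 15.38
ee_pos: [507.0, 166.1, 227.4]
eef_rot: [[0.955, -0.297, -0.015], [-0.298, -0.955, -0.004], [-0.013, 0.008, -1.0]]
wrist_force: [-1.0, -1.1, -0.6]
opening: 0.144
```

```bash
python3 -c "
from h import *
st()
plan([513.3,200.1,200],-17.4,3)
"
```

```text
15.3833 [506.99 166.1  227.36] yaw -17.31 tilt [-0.85 -0.22] F [-0.97 -1.08 -0.58] M [-0.09  0.03  0.02] op 0.14418539383586407 q [ 0.25  0.27  1.55 -0.    1.34  0.55]
p [507.  166.1 227.4] yaw -17.3 deg tot [0.46 0.74 0.09] t 15.3833
[[-0.0012,-0.0115,0.009],[-0.0013,-0.0115,0.0091],[-0.0013,-0.0115,0.0091]]
[0.0027, 0.0043, 0.0005] x 3
```

Request:
send_rows --translation '[[-0.0015, -0.0125, 0.0], [-0.0015, -0.0125, 0.003], [-0.001, -0.007, 0.004], [0, 0, 0], [0, 0, 0]]' --rotation '[[0.003, 0.005, 0], [0.003, 0.005, 0], [0.002, 0.003, 0], [0, 0, 0], [0, 0, 0]]'

```text
time: 15.8
ee_pos: [513.1, 199.5, 218.3]
eef_rot: [[0.954, -0.299, -0.0], [-0.299, -0.954, -0.0], [0.0, 0.0, -1.0]]
wrist_force: [-0.3, 0.3, -0.4]
opening: 0.149
```

```bash
python3 -c "
from h import *
st()
plan([513.3,200.1,170],-17.4,3)
"
```

```text
15.8 [513.12 199.46 218.3 ] yaw -17.39 tilt [-0.   -0.02] F [-0.25  0.28 -0.41] M [-0.11  0.07 -0.04] op 0.14924975830051726 q [ 0.3   0.3   1.52 -0.    1.32  0.61]
p [513.1 199.5 218.3] yaw -17.4 deg tot [ 0.02 -0.    0.01] t 15.8
[[-0.0,-0.0002,0.0161],[-0.0,-0.0002,0.0161],[-0.0,-0.0002,0.0161]]
[0.0001, -0.0, 0.0001] x 3
```

Superb alignment. Lower to just above the hole and check the pin for tilt.

Request:
send_rows --translation '[[0, -0.0002, 0.014], [0, -0.0002, 0.015], [0, 0, 0.014], [0, 0, 0.006], [0, 0, 0], [0, 0, 0]]' --rotation '[[0, 0, 0], [0, 0, 0], [0, 0, 0], [0, 0, 0], [0, 0, 0], [0, 0, 0]]'

```text
time: 16.3
ee_pos: [513.8, 198.4, 168.7]
eef_rot: [[0.954, -0.3, 0.002], [-0.3, -0.954, -0.0], [0.002, -0.0, -1.0]]
wrist_force: [0.1, 0.2, -0.4]
opening: 0.147
```

```bash
python3 -c "
from h import *
st()
c=capture('side');pickle.dump(c,open('side15.pkl','wb'))
o=robot.get_obs();p=np.array(o['ee_pos'])
print(proj(c,[p+k*o['eef_rot'][:,2] for k in(-30,27,80)]),proj(c,[[511.5,197.5,62]]))
crop(c,150,110,240,210,7,'s15.png')
"
```

```text
16.3 [513.82 198.39 168.68] yaw -17.46 tilt [ 0.1  -0.01] F [ 0.15  0.16 -0.35] M [-0.04  0.07  0.01] op 0.14688762985428297 q [ 0.3   0.35  1.58 -0.    1.21  0.61]
[[188.14 145.69]
 [190.93 167.38]
 [193.36 186.2 ]] [[193.72 195.83]]
```

View pics/s15.png

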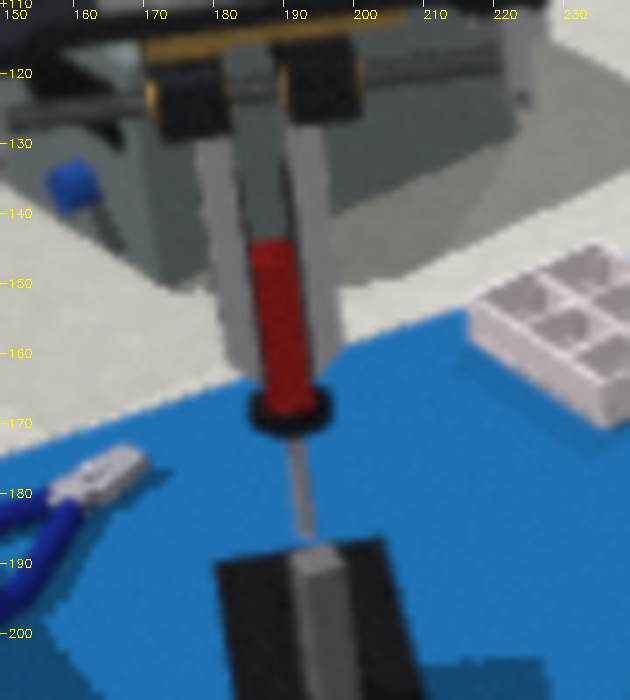

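Request:
send_rows --translation '[[-0.0012, -0.001, 0.01], [0, -0.0005, 0.012], [0, 0, 0.012], [0, 0, 0.01], [0, 0, 0.006], [0, 0, 0], [0, 0, 0]]' --rotation '[[0, 0, 0], [0, 0, 0], [0, 0, 0], [0, 0, 0], [0, 0, 0], [0, 0, 0], [0, 0, 0]]'

```text
time: 16.93
ee_pos: [513.9, 200.6, 115.6]
eef_rot: [[0.954, -0.3, 0.005], [-0.3, -0.954, 0.001], [0.004, -0.002, -1.0]]
wrist_force: [0.2, -0.2, -0.6]
opening: 0.142
```

```bash
python3 -c "
from h import *
st()
plan([513,200,94.5],-17.4,2)
"
```

```text
16.9333 [513.9  200.58 115.58] yaw -17.47 tilt [0.28 0.05] F [ 0.23 -0.22 -0.57] M [-0.07  0.11 -0.02] op 0.1423153950254427 q [ 0.31  0.41  1.63 -0.    1.1   0.61]
p [513.9 200.6 115.6] yaw -17.5 deg tot [-0.13 -0.25 -0.07] t 16.9333
[[-0.0004,0.0004,0.0105],[-0.0004,0.0004,0.0105]]
[-0.0011, -0.0022, -0.0006] x 2
```

Request:
send_rows --translation '[[-0.0005, 0.0004, 0.006], [0, 0, 0.006], [0, 0, 0.004], [0, 0, 0.001], [0, 0, 0]]' --rotation '[[-0.002, -0.003, 0], [0, -0.001, 0], [0, 0, 0], [0, 0, 0], [0, 0, 0]]'

```text
time: 17.35
ee_pos: [513.8, 200.5, 97.8]
eef_rot: [[0.954, -0.3, 0.002], [-0.3, -0.954, 0.001], [0.001, -0.001, -1.0]]
wrist_force: [-0.4, -0.9, -0.3]
opening: 0.147
```

```bash
python3 -c "
from h import *
st()
c=capture('side');crop(c,150,130,240,230,7,'s16.png')
"
```

```text
17.35 [513.79 200.51  97.75] yaw -17.47 tilt [0.09 0.03] F [-0.38 -0.93 -0.28] M [-0.05  0.07 -0.05] op 0.14698434246653141 q [0.31 0.43 1.64 0.   1.07 0.61]
```

View pics/s16.png

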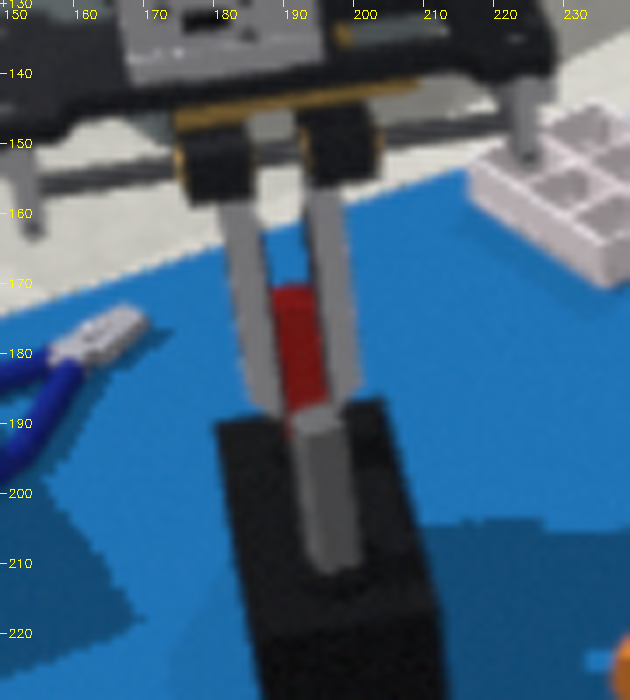

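Lower the last ~3 mm until contact.

Request:
send_rows --translation '[[-0.0005, 0.0004, 0.0015], [0, 0, 0.0015], [0, 0, 0.001], [0, 0, 0.001]]' --rotation '[[-0.001, -0.001, 0], [0, 0, 0], [0, 0, 0], [0, 0, 0]]'

```text
time: 17.73
ee_pos: [513.6, 200.4, 93.9]
eef_rot: [[0.954, -0.3, 0.002], [-0.3, -0.954, 0.0], [0.002, -0.001, -1.0]]
wrist_force: [-8.0, -2.7, 19.0]
opening: 0.143
```

```bash
python3 -c "
from h import *
st()
"
```

```text
17.7333 [513.6  200.4   93.93] yaw -17.47 tilt [0.1  0.02] F [-8.05 -2.72 19.01] M [-0.63  1.7   0.01] op 0.14305330351400564 q [ 0.31  0.44  1.65 -0.    1.06  0.61]
```

Request:
send_rows --translation '[[0, 0, -0.0005], [0, 0, 0], [0, 0, 0], [0, 0, 0], [0, 0, 0], [0, 0, 0], [0, 0, 0], [0, 0, 0], [0, 0, 0], [0, 0, 0]]' --rotation '[[0, 0, 0], [0, 0, 0], [0, 0, 0], [0, 0, 0], [0, 0, 0], [0, 0, 0], [0, 0, 0], [0, 0, 0], [0, 0, 0], [0, 0, 0]]' --claw -1

```text
time: 18.57
ee_pos: [513.9, 200.5, 94.8]
eef_rot: [[0.954, -0.3, 0.003], [-0.3, -0.954, 0.001], [0.002, -0.001, -1.0]]
wrist_force: [-0.2, -0.1, 0.5]
opening: 0.816
```

```bash
python3 -c "
from h import *
st()
c=capture('side');crop(c,150,130,240,230,7,'s17.png')
"
```

```text
18.5667 [513.87 200.52  94.75] yaw -17.47 tilt [0.15 0.04] F [-0.17 -0.07  0.45] M [-0.06  0.07  0.02] op 0.8164903205690396 q [ 0.31  0.44  1.65 -0.    1.06  0.61]
```

View pics/s17.png

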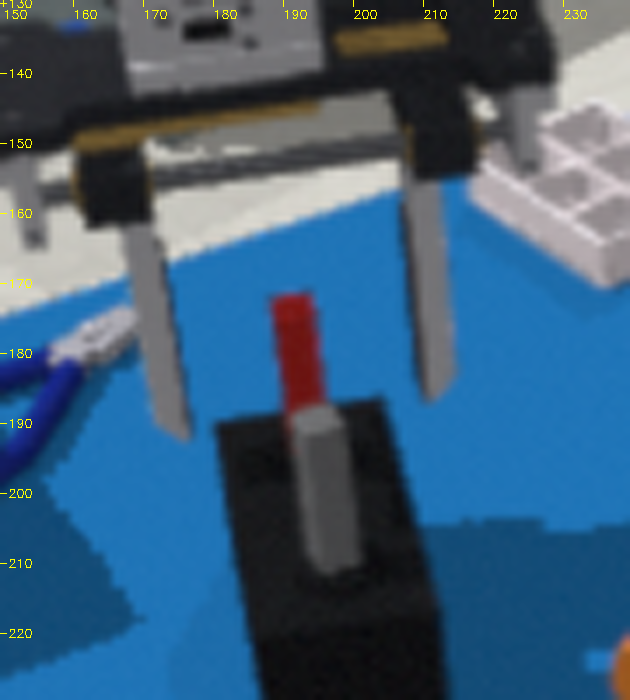

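Pin hangs upright, released. Retract up, then left/back to clear the cameras.

Request:
send_rows --translation '[[0, 0, -0.008], [0, 0, -0.012], [0, 0, -0.015], [0, 0, -0.018], [0, 0, -0.018], [0, 0, -0.018], [0, 0, -0.012], [0, 0, -0.005], [0, 0, 0]]' --rotation '[[0, 0, 0], [0, 0, 0], [0, 0, 0], [0, 0, 0], [0, 0, 0], [0, 0, 0], [0, 0, 0], [0, 0, 0], [0, 0, 0]]'

```text
time: 19.37
ee_pos: [513.5, 200.4, 213.7]
eef_rot: [[0.954, -0.3, 0.006], [-0.3, -0.954, 0.002], [0.006, -0.004, -1.0]]
wrist_force: [0.0, 0.0, 0.1]
opening: 1.001
```

```bash
python3 -c "
from h import *
st();plan([300,420,222],-17.4,12)
"
```

```text
19.3667 [513.45 200.44 213.72] yaw -17.47 tilt [0.37 0.11] F [0.01 0.01 0.08] M [-0.14  0.05 -0.04] op 1.00078461036935 q [ 0.31  0.3   1.53 -0.    1.3   0.61]
p [513.5 200.4 213.7] yaw -17.5 deg tot [-0.21 -0.32 -0.07] t 19.3667
[[-0.0225,-0.0121,-0.0008],[-0.0225,-0.0121,-0.0008],[-0.0225,-0.0121,-0.0008],[-0.0225,-0.0121,-0.0008],[-0.0225,-0.0121,-0.0007],[-0.0225,-0.0121,-0.0007],[-0.0225,-0.0121,-0.0007],[-0.0224,-0.0121,-0.0007],[-0.0224,-0.0121,-0.0007],[-0.0224,-0.0121,-0.0007]]
[-0.0003, -0.0005, -0.0001] x 10
[[-0.0224,-0.0121,-0.0007],[-0.0224,-0.0121,-0.0007]]
[-0.0003, -0.0005, -0.0001] x 2
```

Request:
send_rows --translation '[[-0.015, -0.008, -0.003], [-0.0225, -0.012, -0.002], [-0.0225, -0.012, -0.002], [-0.0225, -0.012, -0.002], [-0.0225, -0.012, -0.002], [-0.0225, -0.012, -0.002], [-0.0225, -0.012, -0.002], [-0.0225, -0.012, -0.002], [-0.01, -0.006, 0], [0, 0, 0]]' --rotation '[[0, 0, 0], [0, 0, 0], [0, 0, 0], [0, 0, 0], [0, 0, 0], [0, 0, 0], [0, 0, 0], [0, 0, 0], [0, 0, 0], [0, 0, 0]]'

```text
time: 20.2
ee_pos: [360.8, 352.9, 227.5]
eef_rot: [[0.953, -0.303, 0.002], [-0.303, -0.953, -0.001], [0.002, 0.0, -1.0]]
wrist_force: [-0.2, -0.8, -0.1]
opening: 1.004
```

```bash
python3 -c "
from h import *
st()
for n in('side','top'):
    c=capture(n);pickle.dump(c,open(n+'18.pkl','wb'));cv2.imwrite('pics/%s18.png'%n,c['color'][:,:,::-1])
a=np.hstack([load('side18')['color'],load('top18')['color']]);cv2.imwrite('pics/both18.png',cv2.resize(a[:,:,::-1],(800,300)))
crop(load('side18'),240,270,320,340,9,'s18.png');crop(load('side0'),270,270,350,340,9,'s18b.png')
crop(load('top18'),320,185,400,275,6,'t18.png')
"
```

```text
20.2 [360.83 352.92 227.54] yaw -17.66 tilt [ 0.12 -0.06] F [-0.17 -0.8  -0.13] M [-0.08  0.07 -0.01] op 1.0038266147345702 q [ 0.7   0.19  1.64 -0.    1.31  1.01]
```

View pics/both18.png

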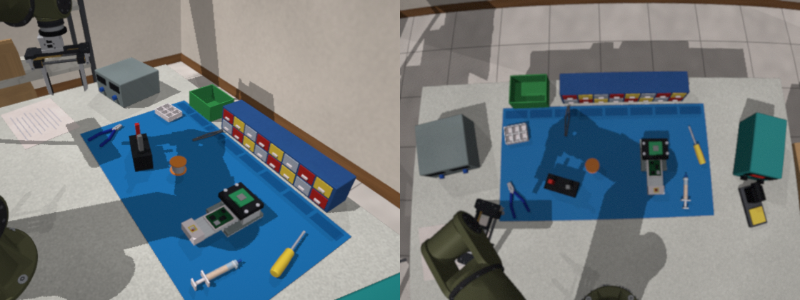

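View pics/s18.png

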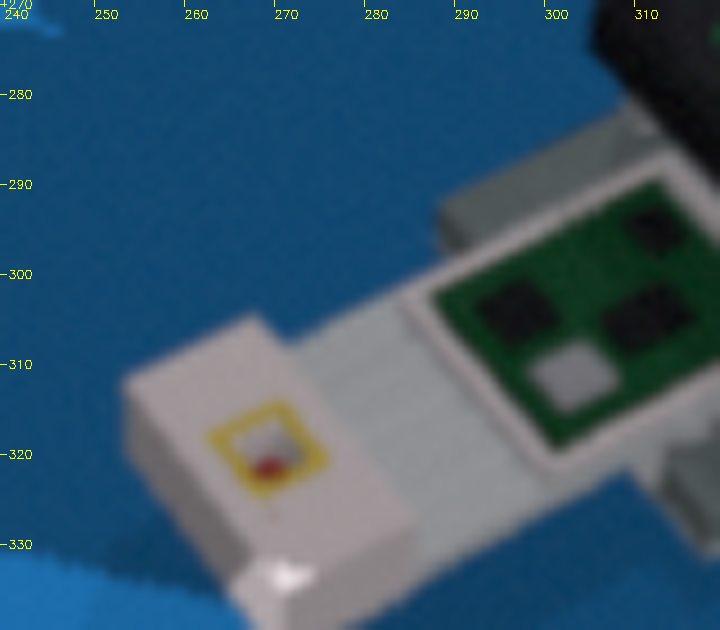

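View pics/t18.png

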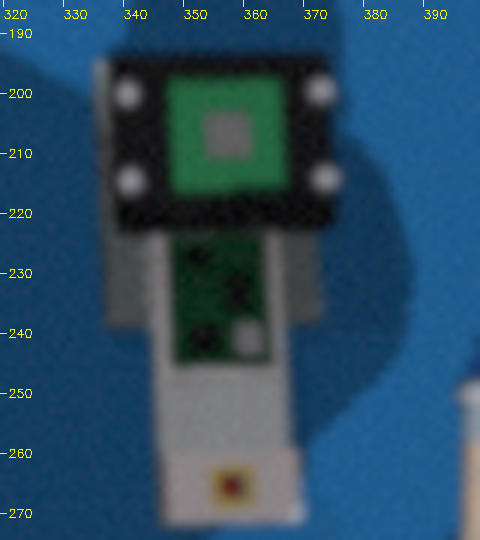

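```bash
python3 -c "
from h import *
s=load('side18');t=load('top18')
print(onz(s,(240+268/9-.5,270+449/9-.5),40)-onz(s,(296.4,305.1),40))
print(onz(t,(320+233/6-.5,185+486/6-.5),40)-onz(load('top0'),(357.25,243.4),40))
crop(t,195,215,285,285,8,'t18s.png')
o=robot.get_obs();print(o['qvel'])
"
```

```text
[-60.47205134   0.57459274   0.        ]
[-59.86746269   0.53907889   0.        ]
[-0.02985099  0.00263393 -0.00537096 -0.00184448  0.00269824 -0.00555668]
```

View pics/t18s.png

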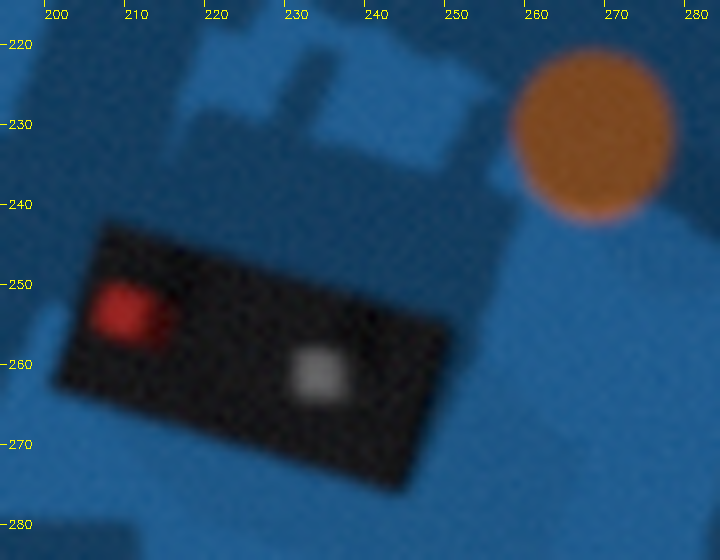

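The tray is 60 mm out, and the pin is back in its hole at the same image position as before. The spool and the pry tool haven't moved. Handing in.

```bash
python3 -c "
from rig import robot
print(robot.close_job())"
```

```text
the job is handed in; nothing more can be done
None
```

The job is done and handed in at about 20 s of the 51 s allowed; no verdict was reported.

- **Button and tray:** I took the pin from the stand and pressed the button fully down at about 28 N. I then dragged the tray to its stop while pushing down at about 6–15 N. Tool height stayed within about 1 mm of the bottomed position, so the button stayed pressed.
- **Tray at its stop:** The last pictures put its travel at 59.9 mm (top camera) and 60.5 mm (side camera). The button looks popped up: its red is visible about as deep in the recess as at the start. The lock itself was only judged by eye; I didn't pull on the tray to test it.
- **Pin:** It hangs upright in its original hole, at the same image position as before I took it out.
- **Everything else:** The board is still in the tray and the other objects look unmoved. The gripper is open and clear.

**Readings that disagreed:** The two cameras differed by about 2 mm throughout, so I aimed between them and corrected against the pin tip in the side view. At the stop the sideways force first read 8 N and then 0 N. I pushed again, it rose to about 14 N, and the tray did not move in the pictures.

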